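Load a manifold into the leak-check fixture and hold it sealed with the ratchet clamp

TASK

Take the manifold block (the pale block with three small capped ports on top) out of the crowded parts tray, leaving the other parts there, and lay it ports up between the two rails of the leak-check fixture. Let go of it, then pump the fixture's trigger towards its pistol grip, letting it spring back between strokes, until the sprung seal pad has pushed the block against the fixed seal. Finish still holding the trigger squeezed, with the pad's spring pressed in about half way: never so hard that it goes solid, the acrylic would crack, and do not push the plunger by hand.

Things in the scene. Friction and masses are not known exactly. Their poses are not given: they have to be found in the camera images.
- manifold_block: Pale acrylic block, 20 mm along x, 60 mm along y, 28 mm tall, three capped ports in a row on top (44 mm in all), about 60 g, flat in the tray, its y within 0.35 rad of the tray's y, in one of three places 72 mm apart along the tray's x. Origin: centre of its underside, z up. Grasp across the 20 mm with the fingertips about 12 mm above its underside, so they pass over the fixture's rails.
- tray: Open steel parts tray, 230 mm along x, 150 mm along y, 35 mm tall, walls and floor 3 mm, fixed to the bench. Origin: centre of its underside.
- fixture: Leak-check fixture, fixed to the bench: base plate 275 x 84 x 8 mm; on it, in a row along x, a dark ratchet housing with upright black pistol grip and trigger (x -0.09 to 0), the plunger, the nest between two rails, the anvil with the fixed seal (top 44 mm above the bench). Origin on the bench under the front of the housing, on the centre line; x is the clamping direction (about world -y), z up.
- nest (a point): Point on the base plate's top, 8 mm above the bench, under the centre of the manifold when it touches the fixed seal. Axes as the fixture; the manifold's y goes along x, either way round. Steel rails run from x -0.046 to 0.022 here, 24 mm apart, 7 mm high, inner top edges chamfered 3.5 mm at 45 deg. The block may be set down up to 20 mm short (-x): the pad pushes it home.
- fixed_seal (a point): Centre of the face of the fixed rubber seal (18 mm disc) on the anvil, looking to the fixture's -x, 14 mm above the base plate.
- seal_pad: Rubber seal pad on the plunger's sprung foot, a disc 18 mm across, 4 mm thick. Origin: centre of its front face, x as the fixture. At the start the face is 82 to 98 mm from the fixed seal (22 to 38 mm more than the block's length).
- foot (a joint): How far the pad's spring is pressed in, m: 0 free, 0.012 solid. It pushes with 2.4 N at the first touch plus 0.8 N per mm (7.2 N half way, 12 N at the end); beyond that the force rises steeply.
- plunger: Steel toothed rod with a dark sleeve, sliding along the fixture's x with 1.5 N friction. Its frame is the fixture's, moved along x by its travel: 0 to 16 mm at the start, 52 mm at most. A holding pawl keeps it from going back, every 4 mm; when the trigger is let go it may slip back up to 4 mm to the last tooth, so the pad stays pressed as set only while the trigger is kept squeezed.
- trigger: Trigger lever: black plate 10 mm thick along x, 20 mm wide, from 16 to 56 mm above its pivot. Origin at the pivot (fixture x -0.050, z 0.062). It leans 0.26 rad to the fixture's +x let go, 0.08 rad to -x fully squeezed (0.34 rad in all); a spring returns it (1 to 2 N). Squeezing its top to -x, its lower end and a pawl push the plunger to +x with 1.1 to 2 times the force (more the higher it is pushed), 8 mm a full stroke; 4 to 6 strokes.
- trigger_front (a point): Point on the trigger's front face, which looks to the fixture's +x, 40 mm from the pivot, about 100 mm above the bench. At fixture x -0.035 when let go, -0.048 when fully squeezed; the plate's top front edge, 115 mm above the bench, is at -0.031 and -0.049.
- grip_back (a point): Middle of the back face of the fixed pistol grip, looking to the fixture's -x, 105 mm above the bench, at fixture x -0.078. The grip is 16 mm thick, 22 mm wide, its top 136 mm above the bench. Over grip and trigger it measures 47 mm along x when let go, 30 mm fully squeezed. Above 80 mm over the bench there is free room for fingers before the trigger and behind the grip.
- pump_magazine_1: Another part in the tray, to be left there: black pump magazine, 19 mm along x, 99 mm along y, 38 mm tall with its knob. Origin at the centre of its underside.
- pump_magazine_2: Another part in the tray, to be left there: black pump magazine, 19 mm along x, 99 mm along y, 38 mm tall with its knob. Origin at the centre of its underside.
- union_1: Another part in the tray, to be left there: small tube union, 12 x 38 x 12 mm (long along y). Origin at the centre of its underside.
- union_2: Another part in the tray, to be left there: small tube union, 12 x 38 x 12 mm (long along y). Origin at the centre of its underside.
- union_3: Another part in the tray, to be left there: small tube union, 12 x 38 x 12 mm (long along y). Origin at the centre of its underside.
- tag_clip: Another part in the tray, to be left there: small line tag clip, 10 x 22 x 14 mm. Origin at the centre of its underside.
- tip_box: Bystander: box of pipette tips, 102 x 70 x 57 mm, at the left of the bench. Origin at the centre of its underside.
- wash_bottle: Bystander: wash bottle, 90 x 66 x 179 mm, at the back right next to the drawer cabinet. Origin at the centre of its underside.
- bottle_buffer: Bystander: small white bottle, 44 mm across, 86 mm tall, at the front right. Origin at the centre of its underside.

How it is judged:
On the way, in this order (a step that is already met when the one before it is completed fails the run):
1. the manifold is lifted clear of the tray (z of manifold_block in the frame of tray above 0.06 m and contact force between manifold_block and tray below 0.05 N), for 0.1 s.
2. the manifold lies flat between the rails, let go, and the seal pad does not touch it yet (y of manifold_block in the frame of nest between -0.004 and 0.004 m and z of manifold_block in the frame of nest between -0.004 and 0.003 m and angle between the y axis of manifold_block and the x axis of nest, either way round below 0.12 rad and angle between manifold_block's own z axis and vertical below 0.1 rad and contact force between the fingers and manifold_block below 0.1 N and x of manifold_block in the frame of nest between -0.045 and 0.003 m and contact force between seal_pad and manifold_block below 0.3 N), for 0.2 s.
At the end, for the whole second after the job is handed in: The manifold lies flat between the rails (within 4 mm), touching the fixed seal (within 3 mm), not held by the fingers; the pad presses on it with 3 to 15 N, its spring 2 to 11.5 mm in, while the fingers keep pushing on the trigger (over 0.8 N, squeezed over 2 mm) and all is still (y of manifold_block in the frame of nest between -0.004 and 0.004 m and z of manifold_block in the frame of nest between -0.004 and 0.003 m and angle between the y axis of manifold_block and the x axis of nest, either way round below 0.12 rad and angle between manifold_block's own z axis and vertical below 0.1 rad and contact force between the fingers and manifold_block below 0.1 N and x of manifold_block in the frame of nest between -0.003 and 0.003 m and value of joint foot between 0.002 and 0.0115 m and contact force between seal_pad and manifold_block between 3 and 15 N and contact force between the fingers and trigger above 0.8 N and x of trigger_front in the frame of fixture below -0.037 m and linear speed of manifold_block below 0.01 m/s and angular speed of trigger below 0.1 rad/s); the arm keeps its last pose, push and grip.
It fails at once if the seal pad presses on the manifold with more than 24 N (contact force between seal_pad and manifold_block above 24 N).
It fails at once if the fingers push the plunger or its pad directly (over 4 N) (contact force between the fingers and plunger above 4 N).
It fails at once if another part of the tray is moved by more than 60 mm (distance of any of pump_magazine_1, pump_magazine_2, union_1, union_2, union_3, tag_clip from where it was at the start of the episode above 0.06 m).
It fails at once if the tip box, the wash bottle or the small white bottle is moved by more than 30 mm (distance of any of tip_box, wash_bottle, bottle_buffer from where it was at the start of the episode above 0.03 m).
It also fails if it takes over 72 s, if anything falls off the work surface, if the arm or the gripper's body presses on something with over 40 N, if the wrist force passes 120 N, or if a joint passes its speed limit or range.

ROBOT

A 7-joint arm with a two-finger parallel gripper is mounted at the origin on the work surface; the furniture and walls round the work are solid. World frame = base frame: x ahead of the robot, y to its left, z up, the work surface at z = 0. Lengths are in m, angles in rad, forces in N, time in s.
With the tool pointing down it reaches from about 0.425 to 1.025 m from the base axis. Payload 9.4 kg.
Tool frame: the origin (TCP) lies on the centre line of the jaws, within the pads' length; the fingertips stand 22 mm ahead of it and the grasp point (between the pads) lies 3 mm ahead of it (env.tips_ahead is the distance from the TCP to the fingertips, in m); x points along the fingers, y is the direction in which the jaws open and shut, and the axes are right-handed (so a half turn about x gives the same grasp; the last joint's range is limited). The gripper opens to 93 mm and grips with 3 to 60 N. Pads are 15 mm wide; open, the fingers measure 128 mm over their backs; the gripper's body (75 mm by 188 mm) begins 65 mm behind the grasp point.
Start: joints at [-1.305, 0.599, -0.003, 1.599, 0.002, 0.943, -0.08], TCP at [0.244, 0.683, 0.201] pointing down, gripper open.
Joint ranges: [-2.57, 2.57], [-0.35, 1.97], [-1.29, 1.29], [0.11, 2.56], [-1.05, 4.19], [0.11, 1.86], [-2.63, 2.63]. Speed limits (rad/s): [2.22, 2.22, 3.01, 3.01, 3.14, 3.14, 3.14].

INTERFACE

Orientations are given as a rotation vector (axis times angle).
In Python, from bench import env gives the robot as it stands.
- The arm moves only by the shell command python3 -m crank 'ROWS' [FORCE]. ROWS is JSON, a list of rows, each a list of 3 entries, a list of its own where there are three numbers: the opening, from 0 (shut) to 1 (fully open), then the shift along the tool's x, y, z in mm, then the turn about the tool's x in rad. In form: [[hand, [x, y, z], turn], ...]. A call has exactly 5 rows; each row is the pose to reach, as a shift and turn from the pose commanded when the call began, along the tool's axes at that moment; what a row does not reach only later rows make up. A row lasts 1/12 s, in which the tool goes at most 41.7 mm and 7.16 degrees, less where a joint would pass 70% of its speed; a pose out of reach is approached as far as the arm can. A call with a gripper value outside its range is refused whole. The fingers move at their own pace and stop on an object; FORCE is the grip in N (left out, the last holds). Time passes only in rows, so rows that repeat a pose let the fingers close, or fill a call up. It gives the time, the measured TCP pose, the force and the opening at its end, in the units of the state.
- env.state(): the state, without advancing time (a new reading comes with each control period).
- env.read_camera(name): name is "side" or "top" or "wrist"; returns a dict with "color" (400x640x3 uint8, red, green, blue), "mtx" (3x3 intrinsics, pixels), "position" and "attitude" of the camera in the world; the wrist camera has in their place "tool_from_camera" (4x4, takes a point from camera to tool coordinates, whose origin is the TCP and whose axes are the tool frame's). Camera axes: x right, y down, z forward; pixel columns grow to the right and rows downward; lengths in m; the calibration is good to about 2 mm. A picture is of the moment at which its call begins: read the wrist's pose just before it. There is no depth.
- env.finish_job(): hands the job in, once; it reports no verdict.
Trained networks look in the newest picture that a camera, given by its name, has taken for a name from the list of things; names that differ only in an ending like _2 or _b are one class to them, and where a whole thing is asked for, a point or a joint stands for the part that bears it (a point fixed in the world has none). Each returns a list of dicts, best first, with "score" (0 to 1); they miss things now and then, are a little off and sometimes report something else, mostly with a low value. They report only what shows in the picture. A call takes as long as a camera call.
- env.find_in(name, camera): "extent" ([left, top, width, height] in pixels, round what is visible of it).
The state is a dict: "time_s": time; "joints": joint angles; "joint_vel": joint speeds; "joint_efforts": joint torques, N m; "position": TCP position; "ee_rot": TCP orientation; "wrist_force": force on the tool from outside, world axes, zero at the start; "moment": the same for the moment, N m; "finger_gap": finger opening in m.
Only numpy, scipy, OpenCV 4.12 (cv2) and the standard library are available. Lean on these libraries where they do the work, as an engineer would, in place of code of your own. Each camera call takes 0.05 s, during which the arm holds its last target.

## Working session

There is one attempt and no reset: what is moved stays moved. The work goes in short steps, Python scripts to look and compute and a shell command to move; the robot and the scene stay as the last step left them, time stands still between calls to the robot, and variables do not carry over. Pictures are saved under pics/ and viewed, and the job is handed in when it is done.

```bash
ls; mkdir -p pics; cat > h.py <<'E'
import numpy as np, cv2
from scipy.spatial.transform import Rotation as R
from bench import env
def cam(n,fn=None):
    s=env.state(); c=env.read_camera(n)
    if n=='wrist':
        T=np.eye(4);T[:3,:3]=R.from_rotvec(s['ee_rot']).as_matrix();T[:3,3]=s['position']
        M=T@np.array(c['tool_from_camera'])
    else:
        M=np.eye(4); a=np.array(c['attitude'])
        M[:3,:3]=a if a.shape==(3,3) else R.from_rotvec(a).as_matrix(); M[:3,3]=c['position']
    if fn: cv2.imwrite('pics/'+fn,c['color'][:,:,::-1])
    return c['color'],np.array(c['mtx']),M
def ray(K,M,u,v,z):
    d=M[:3,:3]@np.linalg.solve(K,[u,v,1.]); o=M[:3,3]
    return o+d*(z-o[2])/d[2]
def proj(K,M,p):
    q=M[:3,:3].T@(np.array(p)-M[:3,3]); q=K@q; return q[:2]/q[2]
E
python3 - <<'E'
from h import *
s=env.state(); print(s)
for n in ['side','top','wrist']:
    _,K,M=cam(n,n+'0.png'); print(n,K.tolist(),M.round(4).tolist())
    for t in ['manifold_block','tray','fixture','trigger','seal_pad','plunger','pump_magazine_1']:
        print(t,[(np.round(d['extent']).tolist(),round(d['score'],2)) for d in env.find_in(t,n)[:3]])
print(env.tips_ahead, env.state()['time_s'])
E
```

```text
pics
{'time_s': 0.0, 'joints': array([-1.30472656,  0.60009448, -0.00255159,  1.60010727,  0.00180451,
        0.94284043, -0.07979069]), 'joint_vel': array([ 1.93212136e-04,  5.43839914e-04, -9.75041433e-06, -2.69939377e-04,
       -4.48025172e-04, -1.53131244e-03, -2.37065423e-04]), 'joint_efforts': array([-7.54235898e-04, -7.65088606e+01,  1.49733983e+00, -2.52350771e+01,
       -5.24145097e-02,  1.71675574e-02,  1.54224986e-04]), 'position': array([0.2435218 , 0.68236712, 0.20059004]), 'ee_rot': array([ 0.26777824,  1.55413156, -0.27005377]), 'wrist_force': array([-0.0492863 ,  0.34213846, -0.53677103]), 'moment': array([-0.03729261, -0.01722795, -0.0307316 ]), 'finger_gap': 0.09322304599056666}
side [[397.74682258115945, 0.0, 314.7310893350293], [0.0, 397.74682258115945, 194.8883230901866], [0.0, 0.0, 1.0]] [[0.6519, -0.6157, 0.4427, -0.0256], [-0.7583, -0.5339, 0.3741, -0.4723], [0.006, -0.5796, -0.8149, 0.9992], [0.0, 0.0, 0.0, 1.0]]
manifold_block [([324.0, 244.0, 18.0, 18.0], 0.54)]
tray [([300.0, 193.0, 95.0, 91.0], 0.66), ([275.0, 119.0, 82.0, 78.0], 0.17)]
fixture [([274.
[... 681 characters left out ...]
6.0, 76.0], 0.76), ([391.0, 258.0, 16.0, 18.0], 0.44)]
fixture [([228.0, 132.0, 96.0, 37.0], 0.97)]
trigger [([248.0, 141.0, 6.0, 10.0], 0.61), ([337.0, 161.0, 54.0, 79.0], 0.41)]
seal_pad []
plunger [([229.0, 145.0, 49.0, 10.0], 0.64), ([361.0, 106.0, 38.0, 38.0], 0.46)]
pump_magazine_1 [([345.0, 173.0, 34.0, 6.0], 0.65), ([342.0, 194.0, 37.0, 6.0], 0.58)]
wrist [[311.6225909557792, 0.0, 321.2443138839922], [0.0, 311.6225909557792, 200.39641863312434], [0.0, 0.0, 1.0]] [[0.3361, 0.9005, 0.2758, 0.167], [0.9418, -0.3218, -0.097, 0.7102], [0.0014, 0.2924, -0.9563, 0.3854], [0.0, 0.0, 0.0, 1.0]]
manifold_block []
tray []
fixture []
trigger []
seal_pad []
plunger []
pump_magazine_1 []
0.022 1.2
```

```bash
python3 - <<'E'
import cv2
a=cv2.imread('pics/top0.png'); cv2.imwrite('pics/top0c.png',cv2.resize(a[95:285,215:415],None,fx=3.1,fy=3.1,interpolation=cv2.INTER_CUBIC))
a=cv2.imread('pics/side0.png'); cv2.imwrite('pics/side0c.png',cv2.resize(a[100:300,250:450],None,fx=3,fy=3,interpolation=cv2.INTER_CUBIC))
E
```

```text
(no output)
```

View pics/top0c.png

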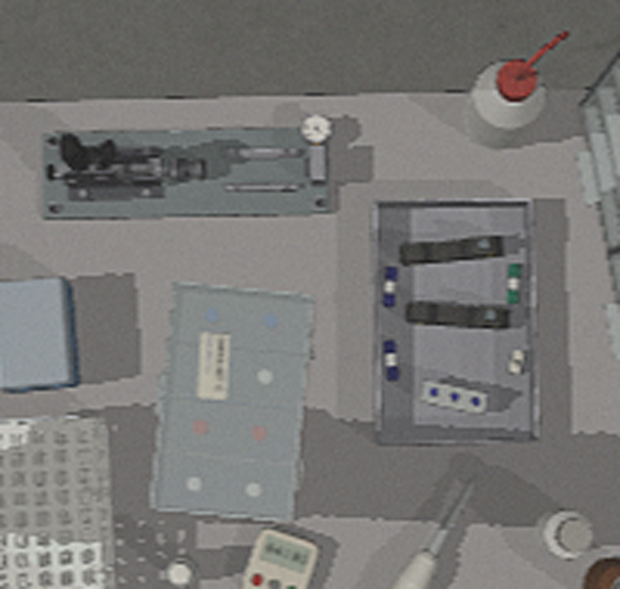

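View pics/side0c.png

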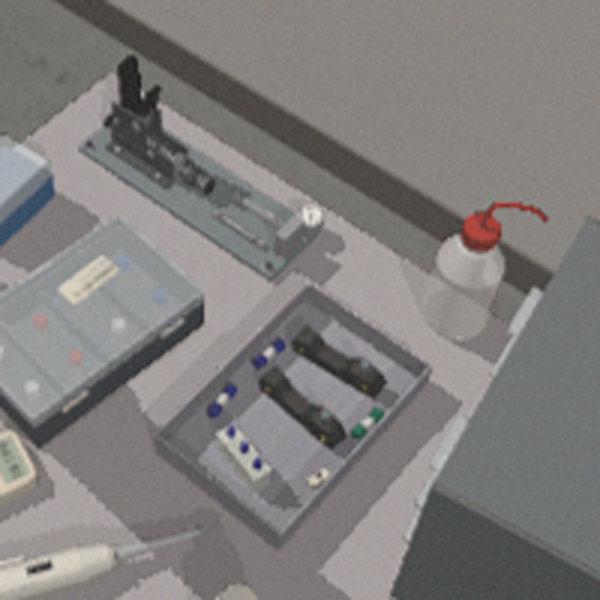

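View pics/top0.png

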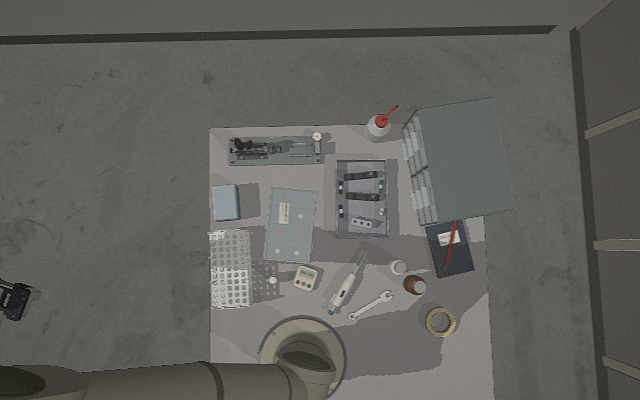

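The top view shows the tray at about pixels (336–388, 160–238). The block is at its near end at (361,223), its length running roughly along image u. The fixture is at (229–323, 136–165), with the grip on the left (world +y) and the anvil on the right.

```bash
python3 - <<'E'
from h import *
_,K,M=cam('top')
P=lambda cx,cy,z: ray(K,M,215+cx/3.1,95+cy/3.1,z).round(4)
for n,cx,cy,z in [('trTL',375,203,.035),('trTR',532,203,.035),('trBR',537,441,.035),('trBL',378,444,.035),
 ('portL',434,392,.04),('portM',455,397,.04),('portR',477,402,.04),
 ('fTL',45,131,.008),('fBL',44,218,.008),('fBR',334,213,.008),('fTR',331,128,.008),
 ('railT L',230,154,.015),('railT R',303,152,.015),('railB L',226,188,.015),('railB R',299,188,.015),('anvilL',308,165,.044),('anvilR',326,165,.044)]: print(n,P(cx,cy,z))
_,K,M=cam('side')
P=lambda cx,cy,z: ray(K,M,250+cx/3,100+cy/3,z).round(4)
for n,cx,cy,z in [('portL',231,431,.047),('portM',244,447,.047),('portR',257,463,.047),('fL',80,150,.008),('fBot',270,276,.008),('fR',325,230,.008)]:print(n,P(cx,cy,z))
E
```

```text
trTL [ 0.5734 -0.112   0.035 ]
trTR [ 0.5699 -0.26    0.035 ]
trBR [ 0.3462 -0.2559  0.035 ]
trBL [ 0.3471 -0.1082  0.035 ]
portL [ 0.3938 -0.1613  0.04  ]
portM [ 0.3887 -0.1806  0.04  ]
portR [ 0.3835 -0.2008  0.04  ]
fTL [0.656  0.2025 0.008 ]
fBL [0.5713 0.2041 0.008 ]
fBR [ 0.5695 -0.0737  0.008 ]
fTR [ 0.6526 -0.073   0.008 ]
railT L [0.6279 0.0245 0.015 ]
railT R [ 0.6282 -0.0454  0.015 ]
railB L [0.5949 0.029  0.015 ]
railB R [ 0.5933 -0.0407  0.015 ]
anvilL [ 0.6093 -0.0497  0.044 ]
anvilR [ 0.609  -0.0666  0.044 ]
portL [ 0.3907 -0.1657  0.047 ]
portM [ 0.3859 -0.1848  0.047 ]
portR [ 0.3812 -0.2035  0.047 ]
fL [0.5688 0.1975 0.008 ]
fBot [ 0.572  -0.0689  0.008 ]
fR [ 0.6569 -0.0754  0.008 ]
```

```bash
cat >> h.py <<'E'
def to(p,ydir=None):
    s=env.state(); Rm=R.from_rotvec(s['ee_rot']).as_matrix()
    d=Rm.T@(np.array(p)-s['position'])*1000; t=0
    if ydir is not None:
        y=Rm.T@np.array([ydir[0],ydir[1],0.]); t=np.arctan2(y[2],y[1])
        t=(t+np.pi/2)%np.pi-np.pi/2
    print('t',round(s['time_s'],2),'pos',s['position'].round(4),'gap',round(s['finger_gap']*1000,1),'F',np.round(s['wrist_force'],1),'yax',Rm[:,1].round(3),'xax',Rm[:,0].round(3),'q',s['joints'].round(2))
    print('shift',d.round(1),'turn',round(t,3),'deg ax')
E
python3 - <<'E'
from h import *
to([0.45,0.15,0.26],[0.968,-.2525]); to([0.42,-.17,.26],[0.968,-.2525])
E
```

```text
t 1.3 pos [0.2437 0.6828 0.2014] gap 92.8 F [-0.2 -0.5 -0.4] yax [0.336 0.942 0.   ] xax [ 0. -0. -1.] q [-1.3   0.6  -0.    1.6   0.    0.94 -0.08]
shift [ -58.5 -432.5  373.4] turn 1.483 deg ax
t 1.3 pos [0.2437 0.6828 0.2014] gap 92.8 F [-0.2 -0.5 -0.4] yax [0.336 0.942 0.   ] xax [ 0. -0. -1.] q [-1.3   0.6  -0.    1.6   0.    0.94 -0.08]
shift [ -58.5 -744.   452.7] turn 1.483 deg ax
```

```bash
python3 -m crank '[[1,[-12,-29,25],0.1],[1,[-24,-58,50],0.2],[1,[-36,-87,75],0.3],[1,[-48,-116,100],0.4],[1,[-58,-144,124],0.5]]'; python3 -c "
from h import *
to([0.45,0.15,0.26],[0.968,-.2525])"
```

```text
time_s: 1.72
position: [0.3127, 0.5037, 0.2603]
ee_rot: [0.663, 1.467, -0.662]
wrist_force: [0.4, 1.4, 0.7]
finger_gap: 0.0928
t 1.72 pos [0.3127 0.5037 0.2603] gap 92.8 F [0.4 1.4 0.7] yax [0.75  0.661 0.001] xax [ 0.     0.001 -1.   ] q [-1.21  0.38  0.14  1.85 -0.07  0.92 -0.32]
shift [ 1.000e-01 -1.310e+02  3.561e+02] turn 0.978 deg ax
```

```bash
python3 -m crank '[[1,[0,-13,36],0.1],[1,[0,-26,72],0.2],[1,[0,-39,108],0.3],[1,[0,-52,144],0.4],[1,[0,-65,180],0.5]]'; python3 -c "
from h import *
to([0.45,0.15,0.26],[0.968,-.2525])"
```

```text
time_s: 2.13
position: [0.3837, 0.3262, 0.2598]
ee_rot: [1.044, 1.307, -1.042]
wrist_force: [1.1, 0.1, 0.6]
finger_gap: 0.0933
t 2.13 pos [0.3837 0.3262 0.2598] gap 93.3 F [1.1 0.1 0.6] yax [0.975 0.221 0.001] xax [ 0.     0.001 -1.   ] q [-1.06  0.27  0.31  2.04 -0.11  0.84 -0.47]
shift [ -0.3  25.6 186.5] turn 0.478 deg ax
```

```bash
python3 -m crank '[[0.6,[0,5,38],0.1],[0.6,[0,10,76],0.2],[0.6,[0,15,114],0.3],[0.6,[0,20,150],0.4],[0.6,[0,25,186],0.48]]'; python3 -c "
from h import *
to([0.42,-0.06,0.26],[0.968,-.2525])
to([0.40,-0.18,0.26],[0.968,-.2525])"
```

```text
time_s: 2.55
position: [0.4501, 0.1507, 0.2598]
ee_rot: [1.397, 1.077, -1.395]
wrist_force: [0.2, 0.4, -0.3]
finger_gap: 0.0643
t 2.55 pos [0.4501 0.1507 0.2598] gap 64.3 F [ 0.2  0.4 -0.3] yax [ 0.967 -0.254  0.001] xax [ 0.001  0.001 -1.   ] q [-0.83  0.24  0.49  2.11 -0.15  0.83 -0.51]
shift [ -0.3  24.5 211.4] turn -0.002 deg ax
t 2.55 pos [0.4501 0.1507 0.2598] gap 64.3 F [ 0.2  0.4 -0.3] yax [ 0.967 -0.254  0.001] xax [ 0.001  0.001 -1.   ] q [-0.83  0.24  0.49  2.11 -0.15  0.83 -0.51]
shift [ -0.4  35.6 332.5] turn -0.002 deg ax
```

```bash
python3 -m crank '[[0.5,[0,4,40],0],[0.4,[0,9,80],0],[0.34,[0,15,120],0],[0.34,[0,21,160],0],[0.34,[0,26,200],0]]'; python3 - <<'E'
from h import *
to([0.40,-0.15,0.26],[0.968,-.2525])
cam('wrist','w1.png')
for n in ['manifold_block']: print(env.find_in(n,'wrist'))
E
```

```text
time_s: 2.97
position: [0.4246, -0.0496, 0.2598]
ee_rot: [1.393, 1.079, -1.391]
wrist_force: [0.7, -0.1, -0.5]
finger_gap: 0.0329
t 2.97 pos [ 0.4246 -0.0496  0.2598] gap 32.9 F [ 0.7 -0.1 -0.5] yax [ 0.969 -0.249  0.001] xax [ 0.001  0.    -1.   ] q [-0.51  0.17  0.59  2.2  -0.13  0.8  -0.09]
shift [ -0.3   1.1 103.4] turn 0.004 deg ax
[{'extent': [441.0, 40.7, 13.9, 15.6], 'score': 0.17}]
```

View pics/w1.png

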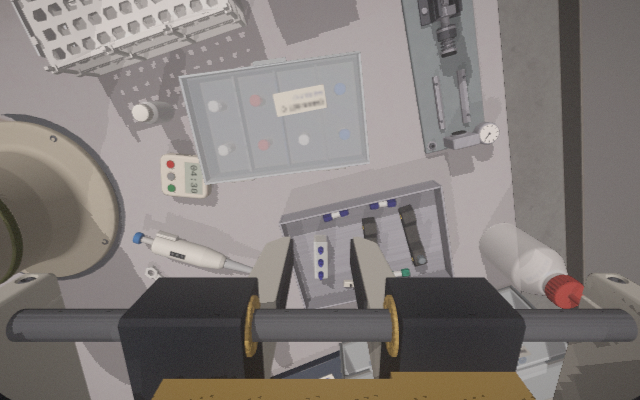

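```bash
python3 - <<'E'
import cv2
a=cv2.imread('pics/w1.png'); cv2.imwrite('pics/w1c.png',cv2.resize(a[170:320,260:460],None,fx=4,fy=4,interpolation=cv2.INTER_CUBIC))
cv2.imwrite('pics/w1d.png',cv2.resize(a[0:165,390:510],None,fx=3.6,fy=3.6,interpolation=cv2.INTER_CUBIC))
E
```

```text
(no output)
```

View pics/w1c.png

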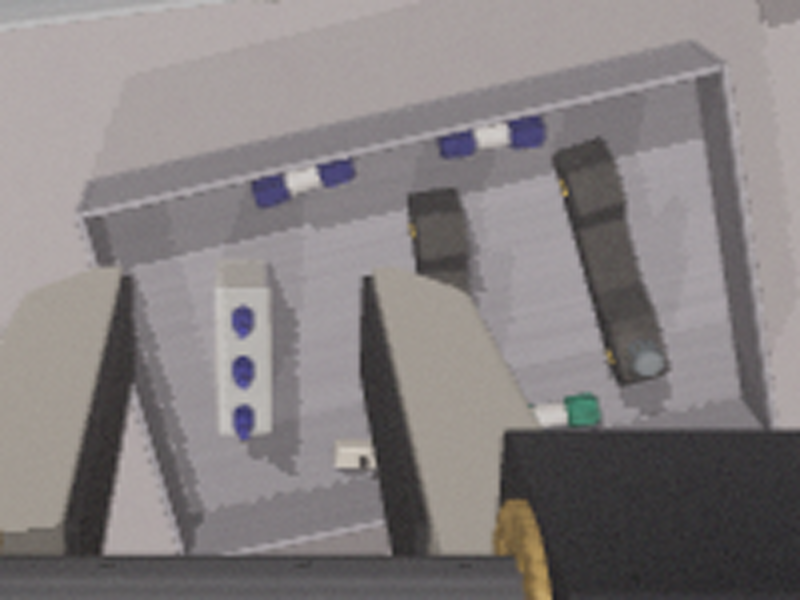

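View pics/w1d.png

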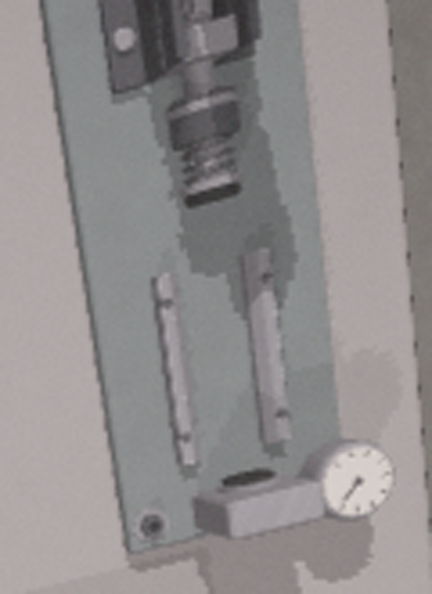

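The block's top face runs (314,242)–(328,279) in the wrist image, upright relative to the tool axes. The fixture's rails, sprung pad and anvil are also visible.

```bash
python3 - <<'E'
from h import *
_,K,M=cam('wrist')
P=lambda cx,cy,z: ray(K,M,260+cx/4,170+cy/4,z).round(4)
L=[P(*c,.031) for c in [(217,288),(270,288),(218,436),(272,436)]]
for l in L: print(l)
c=sum(L)/4; print('c',c); d=(L[2]+L[3]-L[0]-L[1]);print('ax',d/np.linalg.norm(d),'len',np.linalg.norm(d)/2,'w',np.linalg.norm(L[1]-L[0]))
for u,v in [(243,316),(243,368),(244,414)]: print('port base',P(u,v,.034))
P=lambda cx,cy,z: ray(K,M,390+cx/3.6,cy/3.6,z).round(4)
for n,u,v,z in [('r1t',163,278,.015),('r1b',187,462,.015),('r2t',258,255,.015),('r2b',275,440,.015),('seal',248,479,.031),('anv',206,500,.044),('anv2',315,480,.044),('plateL0',45,0,.008),('plateBL',130,552,.008),('pad',213,190,.031)]: print(n,P(u,v,z))
y=R.from_rotvec(env.state()['ee_rot']).as_matrix()[:,1]
d=d/np.linalg.norm(d); to([c[0],c[1],.10],[-d[1],d[0]] if d[1]<0 else [d[1],-d[0]])
E
```

```text
[ 0.3875 -0.1539  0.031 ]
[ 0.4059 -0.1588  0.031 ]
[ 0.3719 -0.2122  0.031 ]
[ 0.3914 -0.2175  0.031 ]
c [ 0.389175 -0.1856    0.031   ]
ax [-0.24915195 -0.96846441  0.        ] len 0.06040490460219265 w 0.019041270965983306
port base [ 0.394  -0.1656  0.034 ]
port base [ 0.3887 -0.1857  0.034 ]
port base [ 0.3841 -0.2041  0.034 ]
r1t [0.5964 0.0215 0.015 ]
r1b [ 0.5952 -0.0446  0.015 ]
r2t [0.6303 0.0204 0.015 ]
r2b [ 0.628  -0.0451  0.015 ]
seal [ 0.61   -0.0536  0.031 ]
anv [ 0.5895 -0.0546  0.044 ]
anv2 [ 0.6274 -0.0575  0.044 ]
plateL0 [0.5738 0.1194 0.008 ]
plateBL [ 0.5711 -0.074   0.008 ]
pad [0.6113 0.0448 0.031 ]
t 3.12 pos [ 0.4246 -0.0505  0.2599] gap 31.7 F [-0.5  0.5  0.1] yax [ 0.967 -0.255  0.001] xax [ 0.001  0.    -1.   ] q [-0.51  0.17  0.59  2.2  -0.13  0.8  -0.09]
shift [1.598e+02 1.000e-01 1.398e+02] turn -0.006 deg ax
```

```bash
python3 -m crank '[[0.34,[0,0,36],0],[0.34,[5,0,72],0],[0.34,[30,0,106],0],[0.34,[60,0,130],0],[0.34,[95,0,140],0]]'; python3 -m crank '[[0.34,[10,0,0],0],[0.34,[20,0,0],0],[0.34,[20,0,0],0],[0.34,[20,0,0],0],[0.34,[20,0,0],0]]';  python3 - <<'E'
from h import *
to([0.3891,-0.185,0.037],[0.9685,-.249])
cam('wrist','w2.png')
cam('side','s2.png')
E
```

```text
time_s: 3.53
position: [0.391, -0.1855, 0.1645]
ee_rot: [1.394, 1.075, -1.39]
wrist_force: [1.1, 1.1, -0.9]
finger_gap: 0.0316
time_s: 3.95
position: [0.3909, -0.1828, 0.1449]
ee_rot: [1.392, 1.08, -1.391]
wrist_force: [0.4, 0.0, 0.1]
finger_gap: 0.0317
t 3.95 pos [ 0.3909 -0.1828  0.1449] gap 31.7 F [0.4 0.  0.1] yax [ 0.969 -0.248  0.001] xax [ 0.001  0.    -1.   ] q [-0.07  0.38  0.51  2.33 -0.39  0.51  0.5 ]
shift [107.9  -1.3   2.6] turn 0.001 deg ax
```

View pics/w2.png

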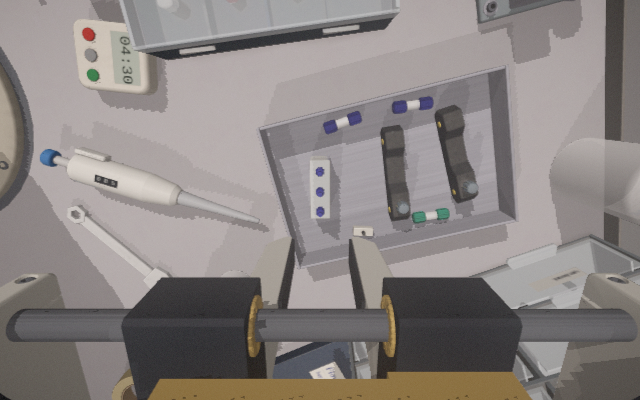

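```bash
python3 - <<'E'
import cv2
a=cv2.imread('pics/w2.png'); cv2.imwrite('pics/w2c.png',cv2.resize(a[140:240,260:420],None,fx=5,fy=5,interpolation=cv2.INTER_CUBIC))
E
```

```text
(no output)
```

View pics/w2c.png

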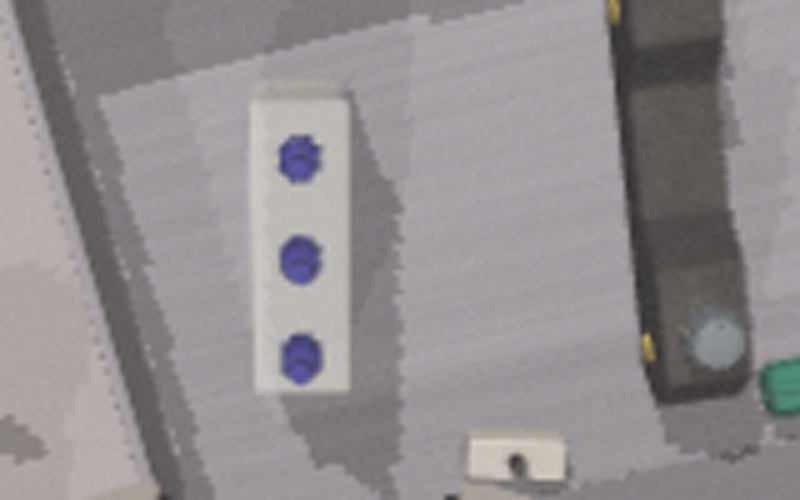

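```bash
python3 - <<'E'
from h import *
_,K,M=cam('wrist')
P=lambda cx,cy,z: ray(K,M,260+cx/5,140+cy/5,z)
L=[P(*c,.031) for c in [(251,100),(349,100),(254,391),(350,391)]]
c=sum(L)/4; d=(L[2]+L[3]-L[0]-L[1]);print(c,d/np.linalg.norm(d),'len',np.linalg.norm(d)/2,'w',np.linalg.norm(L[1]-L[0]))
d=d/np.linalg.norm(d)
to([c[0],c[1],.037],[-d[1],d[0]])
E
```

```text
[ 0.39091207 -0.18093281  0.031     ] [-0.24262622 -0.97011985  0.        ] len 0.059521565515116844 w 0.018852953978265412
t 4.1 pos [ 0.3909 -0.183   0.1452] gap 31.9 F [ 0.4 -0.4  0. ] yax [ 0.969 -0.248  0.002] xax [ 0.002 -0.    -1.   ] q [-0.07  0.38  0.51  2.33 -0.39  0.51  0.5 ]
shift [108.2  -0.6  -2. ] turn -0.006 deg ax
```

```bash
python3 -m crank '[[0.34,[30,0,-1],0],[0.34,[60,0,-1],0],[0.34,[85,0,-1],0],[0.34,[100,0,-1],0],[0.34,[108,0,-1],0]]' 20; python3 -m crank '[[0.34,[0,0,0],0],[0.1,[0,0,0],0],[0.1,[0,0,0],0],[0.1,[0,0,0],0],[0.1,[0,0,0],0]]';  python3 - <<'E'
from h import *
to([0.3891,-0.185,0.037],[0.9685,-.249])
cam('wrist','w3.png')
E
```

```text
time_s: 4.52
position: [0.3903, -0.1821, 0.0352]
ee_rot: [1.392, 1.08, -1.393]
wrist_force: [0.3, -0.3, -0.3]
finger_gap: 0.0316
time_s: 4.93
position: [0.3909, -0.1824, 0.0372]
ee_rot: [1.392, 1.078, -1.391]
wrist_force: [-0.2, -0.7, -0.1]
finger_gap: 0.0112
t 4.93 pos [ 0.3909 -0.1824  0.0372] gap 11.2 F [-0.2 -0.7 -0.1] yax [ 0.969 -0.249  0.002] xax [ 0.001 -0.001 -1.   ] q [ 0.16  0.58  0.21  2.4  -0.61  0.2   0.68]
shift [ 0.2 -1.1  3. ] turn 0.0 deg ax
```

View pics/w3.png

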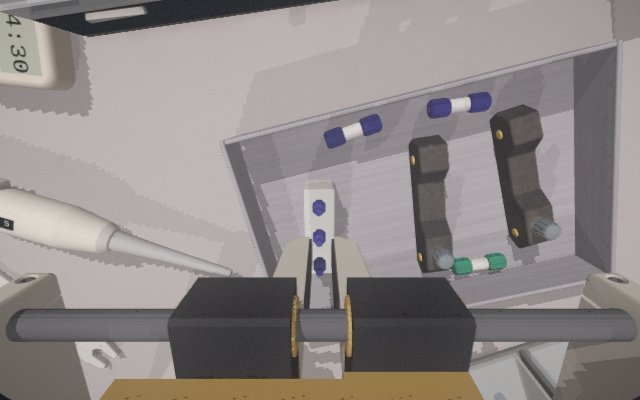

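```bash
python3 - <<'E'
from h import *
_,K,M=cam('wrist')
s=env.state();Rm=R.from_rotvec(s['ee_rot']).as_matrix();p=s['position']
print(s['finger_gap'])
for x in (-.02,0,.022):
  for y in (-.01,0,.01):
    print(x,y,proj(K,M,p+Rm@np.array([x,y,0])).round(1))
a=cv2.imread('pics/w3.png'); cv2.imwrite('pics/w3c.png',cv2.resize(a[160:320,240:400],None,fx=3.7,fy=3.7,interpolation=cv2.INTER_CUBIC))
E
```

```text
0.009843456276924203
-0.02 -0.01 [303.6 252.7]
-0.02 0 [320.8 252.7]
-0.02 0.01 [338.1 252.7]
0 -0.01 [305.2 238.7]
0 0 [320.8 238.7]
0 0.01 [336.4 238.7]
0.022 -0.01 [306.7 226. ]
0.022 0 [320.8 226. ]
0.022 0.01 [334.9 226. ]
```

View pics/w3c.png

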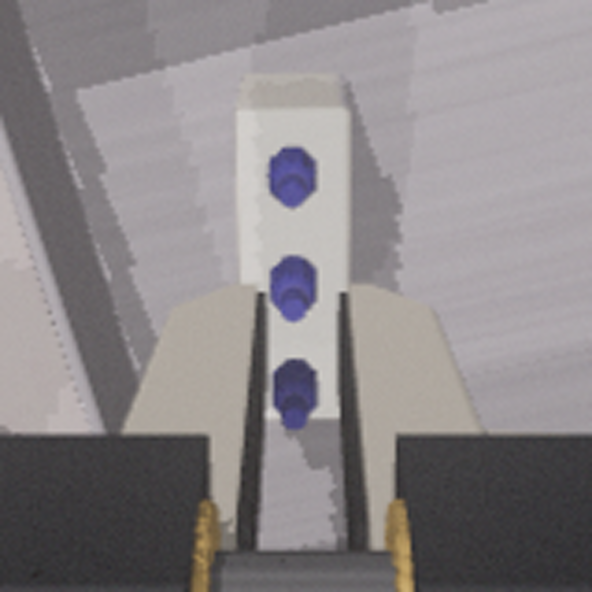

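The wrist image shows the jaws over the block's near half, but the gap reads 9.8 mm, less than the block's 20 mm width, so this grasp looks wrong. I'll check it with the side camera.

```bash
python3 - <<'E'
from h import *
c,K,M=cam('side')
cv2.imwrite('pics/s3c.png',cv2.resize(c[190:310,260:420,::-1],None,fx=5,fy=5,interpolation=cv2.INTER_CUBIC))
s=env.state();Rm=R.from_rotvec(s['ee_rot']).as_matrix();p=s['position']
print(s['finger_gap'],p)
for x in (0,.022): print(((proj(K,M,p+Rm@np.array([x,0,0]))-[260,190])*5).round(1))
E
```

```text
0.009388059283447239 [ 0.3907006  -0.18234671  0.03686152]
[358.  295.2]
[356.4 313.9]
```

View pics/s3c.png

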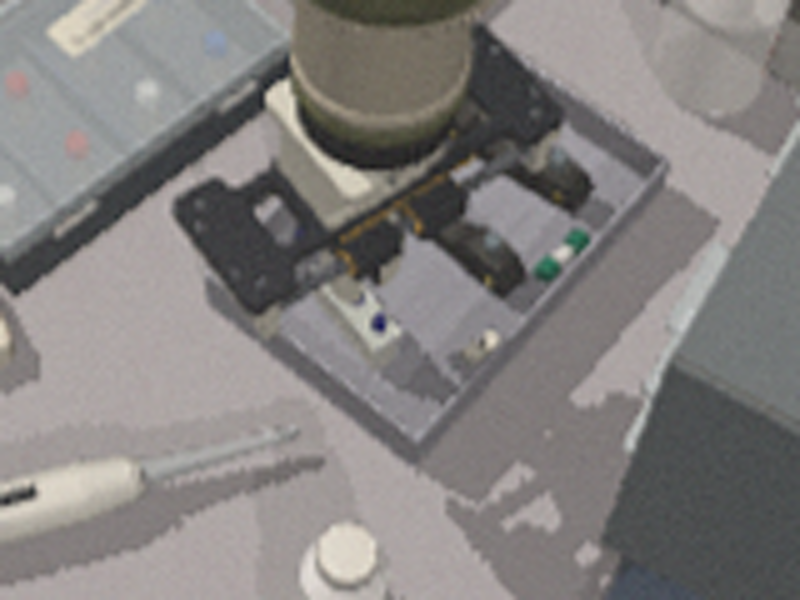

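```bash
python3 - <<'E'
from h import *
c=env.read_camera('wrist'); T=np.array(c['tool_from_camera']); print(T.round(4)); print(c['mtx'])
cv2.imwrite('pics/w4c.png',cv2.resize(c['color'][160:320,240:400,::-1],None,fx=3.7,fy=3.7,interpolation=cv2.INTER_CUBIC))
for d in (.16,.168,.175,.19,.2): print(d,(T@[0,(237-200.4)/311.6*d,d,1]).round(4))
print(env.state()['finger_gap'])
E
```

```text
[[-1.30e-03 -2.90e-01  9.57e-01 -1.84e-01]
 [ 1.00e+00 -4.00e-04  1.20e-03 -0.00e+00]
 [ 0.00e+00  9.57e-01  2.90e-01 -8.14e-02]
 [ 0.00e+00  0.00e+00  0.00e+00  1.00e+00]]
[[311.62259096   0.         321.24431388]
 [  0.         311.62259096 200.39641863]
 [  0.           0.           1.        ]]
0.16 [-3.63e-02  1.00e-04 -1.70e-02  1.00e+00]
0.168 [-2.89e-02  2.00e-04 -1.38e-02  1.00e+00]
0.175 [-2.24e-02  2.00e-04 -1.10e-02  1.00e+00]
0.19 [-8.6e-03  2.0e-04 -5.0e-03  1.0e+00]
0.2 [ 6.e-04  2.e-04 -9.e-04  1.e+00]
0.009305719019743747
```

View pics/w4c.png

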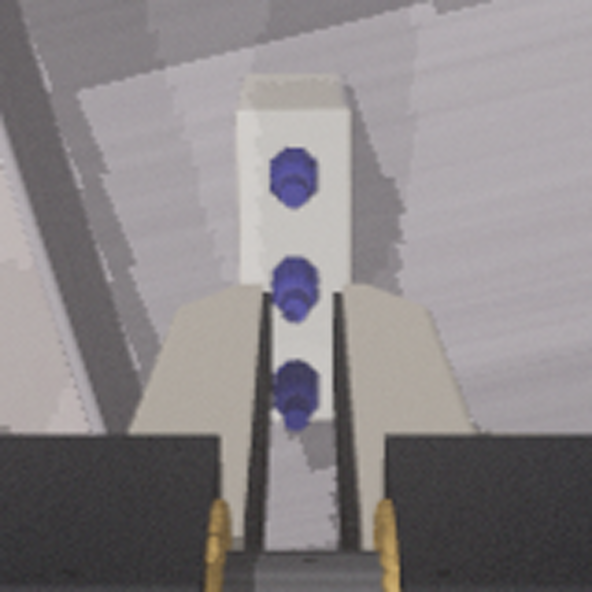

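```bash
python3 - <<'E'
from h import *
c,K,M=cam('top')
cv2.imwrite('pics/t3c.png',cv2.resize(c[150:270,300:430,::-1],None,fx=5,fy=5,interpolation=cv2.INTER_CUBIC))
s=env.state();Rm=R.from_rotvec(s['ee_rot']).as_matrix();p=s['position']
for x in (-.1,0,.022): print(x,((proj(K,M,p+Rm@np.array([x,0,0]))-[300,150])*5).round(1))
print(proj(K,M,[.2435,.6824,.2]),proj(K,M,[.2435,.6824,.4]))
E
```

```text
-0.1 [330.4 353. ]
0 [311.3 362.2]
0.022 [307.4 364. ]
[ 23.64112172 286.96680878] [-35.56269727 295.33253945]
```

View pics/t3c.png

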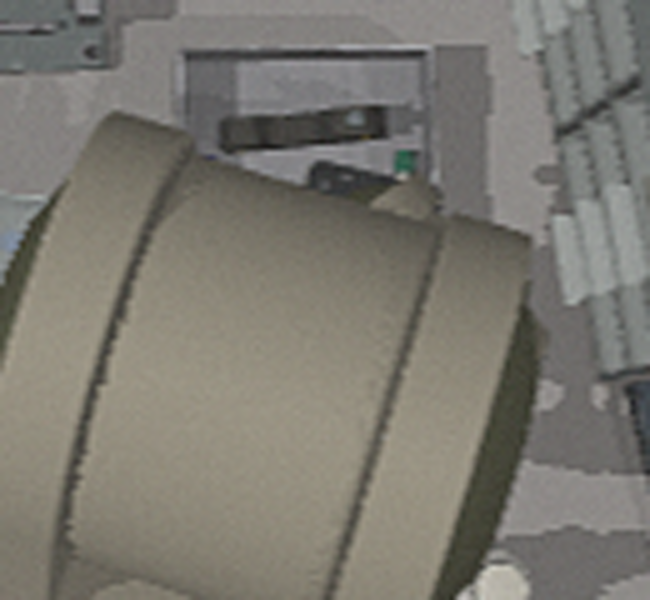

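```bash
python3 -m crank '[[0.34,[0,0,0],0],[0.34,[0,0,0],0],[0.34,[0,0,0],0],[0.34,[3,0,0],0],[0.34,[6,0,0],0]]'; python3 - <<'E'
from h import *
to([0.3891,-0.185,0.037],[0.9685,-.249])
c,_,_=cam('wrist')
cv2.imwrite('pics/w5c.png',cv2.resize(c[160:320,240:400,::-1],None,fx=3.7,fy=3.7,interpolation=cv2.INTER_CUBIC))
c,_,_=cam('side')
cv2.imwrite('pics/s5c.png',cv2.resize(c[190:310,260:420,::-1],None,fx=5,fy=5,interpolation=cv2.INTER_CUBIC))
E
```

```text
time_s: 5.6
position: [0.3905, -0.1824, 0.0303]
ee_rot: [1.392, 1.079, -1.392]
wrist_force: [0.4, 0.4, 0.9]
finger_gap: 0.031
t 5.6 pos [ 0.3905 -0.1824  0.0303] gap 31.0 F [0.4 0.4 0.9] yax [ 0.968 -0.249  0.   ] xax [ 0. -0. -1.] q [ 0.18  0.6   0.19  2.41 -0.62  0.18  0.69]
shift [-6.7 -0.8  2.8] turn -0.0 deg ax
```

View pics/w5c.png

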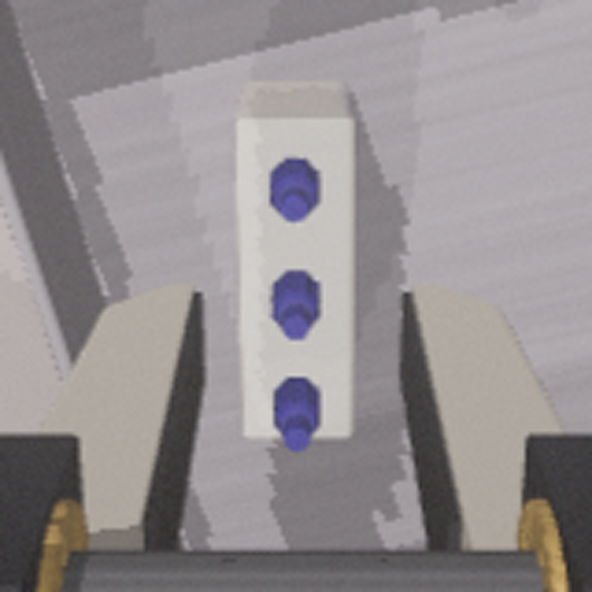

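View pics/s5c.png

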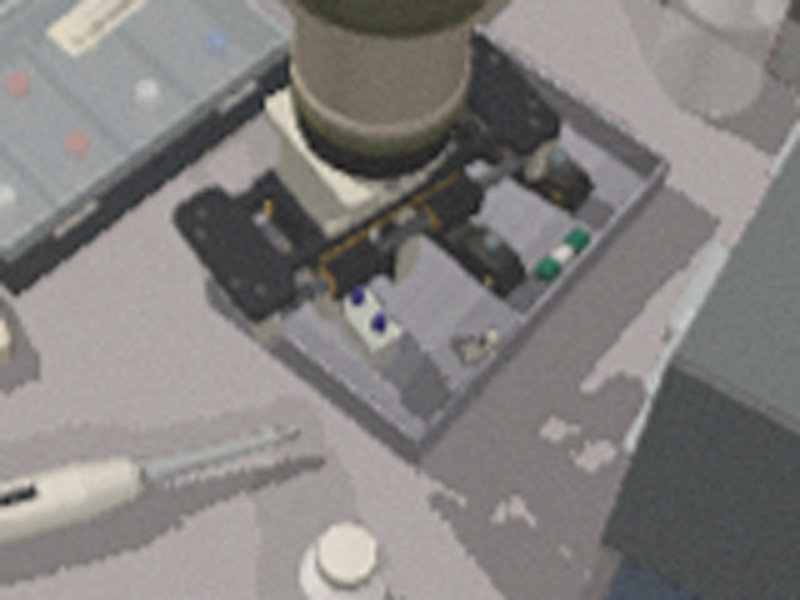

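The open jaws in the wrist view scale to a fingertip depth of about 168 mm, not the roughly 220 mm expected from the stated tool geometry. The tips are therefore about 40 mm higher than the TCP reading implies. I'll descend in steps, watching the force and the picture.

```bash
python3 -m crank '[[0.34,[3,0,0],0],[0.34,[6,0,0],0],[0.34,[9,0,0],0],[0.34,[12,0,0],0],[0.34,[12,0,0],0]]'; python3 - <<'E'
from h import *
to([0.3891,-0.185,0.037],[0.9685,-.249])
c,_,_=cam('wrist')
cv2.imwrite('pics/w6c.png',cv2.resize(c[160:320,240:400,::-1],None,fx=3.7,fy=3.7,interpolation=cv2.INTER_CUBIC))
E
```

```text
time_s: 6.12
position: [0.3902, -0.1824, 0.0178]
ee_rot: [1.392, 1.08, -1.393]
wrist_force: [-0.1, 0.1, -0.4]
finger_gap: 0.0316
t 6.12 pos [ 0.3902 -0.1824  0.0178] gap 31.6 F [-0.1  0.1 -0.4] yax [ 0.968 -0.249 -0.001] xax [-0.001  0.    -1.   ] q [ 0.2   0.62  0.15  2.41 -0.64  0.14  0.71]
shift [-19.2  -0.4   2.8] turn -0.0 deg ax
```

View pics/w6c.png

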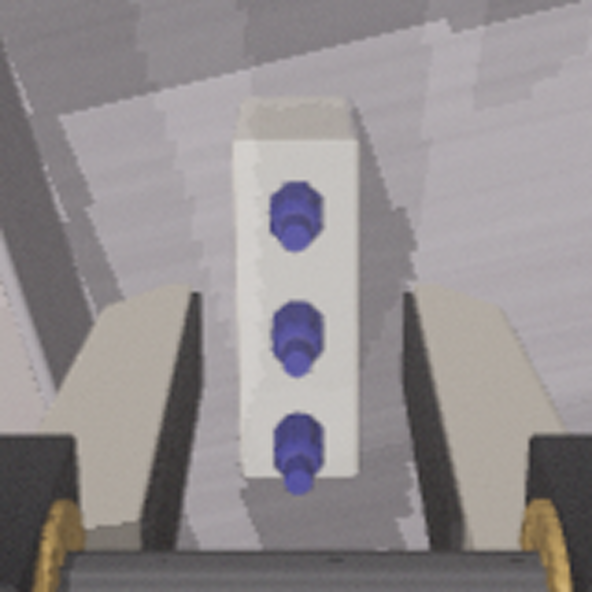

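```bash
python3 -m crank '[[0.34,[4,0,0],0],[0.34,[8,0,0],0],[0.34,[12,0,0],0],[0.34,[16,0,0],0],[0.34,[16,0,0],0]]'; python3 - <<'E'
from h import *
to([0.3891,-0.185,0.037],[0.9685,-.249])
c,_,_=cam('wrist')
cv2.imwrite('pics/w7c.png',cv2.resize(c[160:320,240:400,::-1],None,fx=3.7,fy=3.7,interpolation=cv2.INTER_CUBIC))
E
```

```text
time_s: 6.58
position: [0.3902, -0.1823, 0.0017]
ee_rot: [1.392, 1.08, -1.393]
wrist_force: [0.5, 0.1, 0.4]
finger_gap: 0.0312
t 6.58 pos [ 0.3902 -0.1823  0.0017] gap 31.2 F [0.5 0.1 0.4] yax [ 0.968 -0.249 -0.001] xax [-0.001  0.    -1.   ] q [ 0.22  0.66  0.13  2.42 -0.8   0.11  0.87]
shift [-35.3  -0.4   2.9] turn -0.0 deg ax
```

View pics/w7c.png

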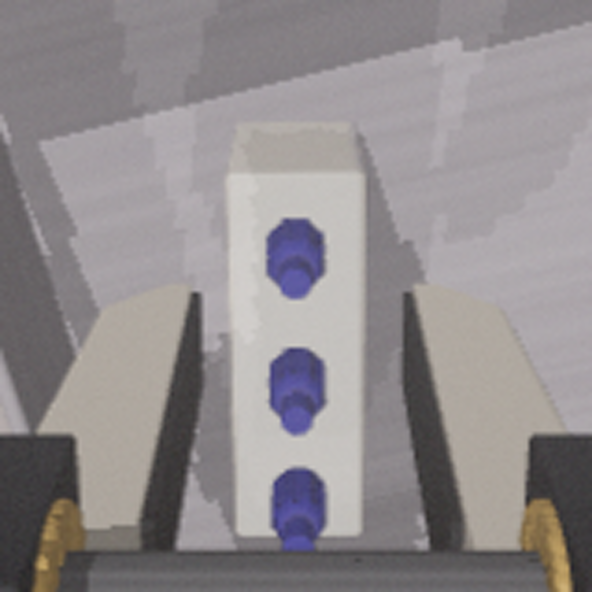

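```bash
python3 -c "
from h import *
print(env.state()['joints'])"; python3 -m crank '[[0.34,[2,0,0],0],[0.34,[4,0,0],0],[0.34,[6,0,0],0],[0.34,[6,0,0],0],[0.34,[6,0,0],0]]'; python3 -c "
from h import *
to([0.3891,-0.185,0.037],[0.9685,-.249])
print(env.state()['joints'])"
```

```text
[ 0.21966968  0.65594017  0.12511172  2.41563993 -0.79663366  0.10648791
  0.86049587]
time_s: 7.05
position: [0.3904, -0.1824, -0.0035]
ee_rot: [1.392, 1.079, -1.393]
wrist_force: [1.1, 0.9, 0.5]
finger_gap: 0.0315
t 7.05 pos [ 0.3904 -0.1824 -0.0035] gap 31.5 F [1.1 0.9 0.5] yax [ 0.968 -0.249 -0.   ] xax [-0. -0. -1.] q [ 0.21  0.67  0.15  2.42 -1.01  0.11  1.07]
shift [-40.5  -0.6   2.8] turn -0.0 deg ax
[ 0.20576204  0.67084117  0.14601777  2.41866003 -1.0067953   0.10707031
  1.07261052]
```

```bash
python3 -m crank '[[0.1,[0,0,0],0],[0.1,[0,0,0],0],[0.1,[0,0,0],0],[0.1,[0,0,0],0],[0.1,[0,0,0],0]]' 25; python3 - <<'E'
from h import *
to([0.3891,-0.185,0.037],[0.9685,-.249])
c,_,_=cam('wrist')
cv2.imwrite('pics/w8c.png',cv2.resize(c[160:320,240:400,::-1],None,fx=3.7,fy=3.7,interpolation=cv2.INTER_CUBIC))
print(env.state()['finger_gap'])
E
```

```text
time_s: 7.47
position: [0.3904, -0.1824, -0.0034]
ee_rot: [1.393, 1.079, -1.392]
wrist_force: [-0.9, 0.3, 3.4]
finger_gap: 0.0197
t 7.47 pos [ 0.3904 -0.1824 -0.0034] gap 19.7 F [-0.9  0.3  3.4] yax [ 0.968 -0.249  0.   ] xax [ 0.  0. -1.] q [ 0.21  0.67  0.15  2.42 -1.01  0.11  1.08]
shift [-40.4  -0.6   2.8] turn -0.0 deg ax
0.019764151131783776
```

View pics/w8c.png

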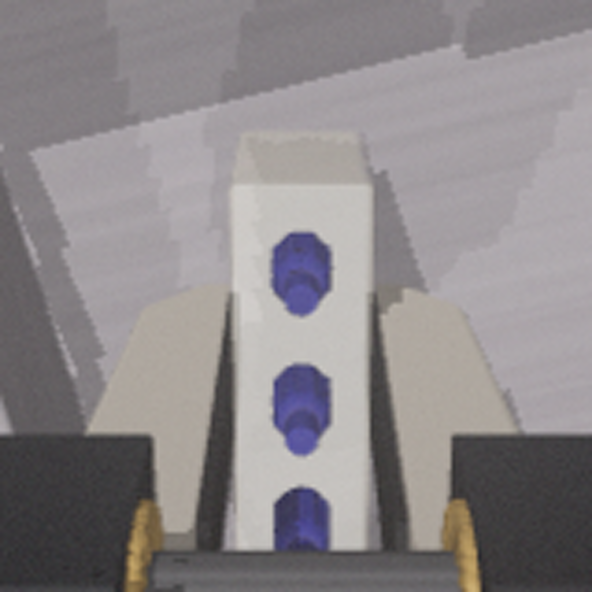

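```bash
python3 -m crank '[[0.1,[0,0,0],0],[0.1,[-2,0,0],0],[0.1,[-6,0,0],0],[0.1,[-12,0,0],0],[0.1,[-20,0,0],0]]' 40; python3 - <<'E'
from h import *
to([0.3891,-0.185,0.037],[0.9685,-.249])
c,_,_=cam('wrist')
cv2.imwrite('pics/w9c.png',cv2.resize(c[160:320,240:400,::-1],None,fx=3.7,fy=3.7,interpolation=cv2.INTER_CUBIC))
E
```

```text
time_s: 7.93
position: [0.3901, -0.1824, 0.0166]
ee_rot: [1.393, 1.08, -1.393]
wrist_force: [0.4, 0.3, -1.2]
finger_gap: 0.0195
t 7.93 pos [ 0.3901 -0.1824  0.0166] gap 19.5 F [ 0.4  0.3 -1.2] yax [ 0.968 -0.25  -0.001] xax [-0.001  0.    -1.   ] q [ 0.13  0.64  0.26  2.42 -0.97  0.19  1.05]
shift [-20.4  -0.4   2.8] turn -0.001 deg ax
```

View pics/w9c.png

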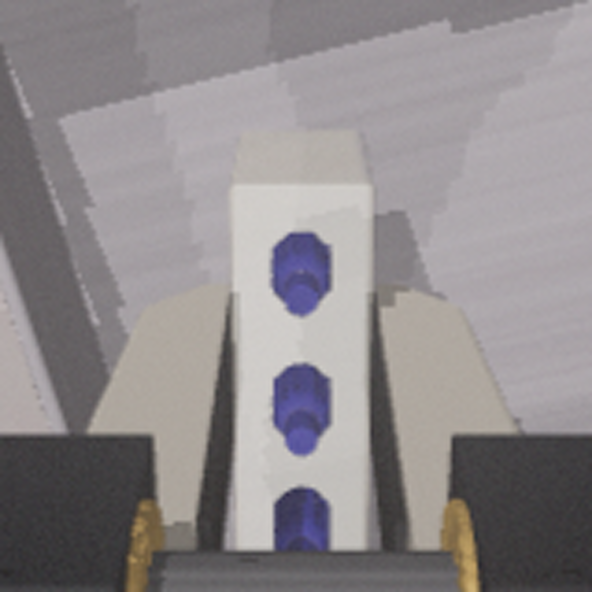

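```bash
python3 -m crank '[[0.1,[-25,0,0],0],[0.1,[-55,0,0],0],[0.1,[-85,0,0],0],[0.1,[-115,0,0],0],[0.1,[-140,0,0],0]]'; python3 - <<'E'
from h import *
to([0.5,-0.005,0.15],[0.99995,-.010])
to([0.6118,-0.0055,0.15],[0.99995,-.010])
c,K,M=cam('wrist')
cv2.imwrite('pics/w10c.png',cv2.resize(c[160:320,240:400,::-1],None,fx=3.7,fy=3.7,interpolation=cv2.INTER_CUBIC))
T=np.array(env.read_camera('wrist')['tool_from_camera'])
for r in (209.7,): 
  d=T[:3,:3]@np.linalg.solve(K,[322,r,1]);o=T[:3,3]
  print('far edge tool',o+d*(-.0344-o[0])/d[0])
c,K,M=cam('side'); cv2.imwrite('pics/s10.png',cv2.resize(c[60:300,230:470,::-1],None,fx=2.5,fy=2.5,interpolation=cv2.INTER_CUBIC))
p=env.state()['position']
print((proj(K,M,p)-[230,60])*2.5,(proj(K,M,p+[0,0,.028])-[230,60])*2.5)
E
```

```text
time_s: 8.4
position: [0.3899, -0.1824, 0.1581]
ee_rot: [1.392, 1.079, -1.393]
wrist_force: [1.2, -0.2, -1.0]
finger_gap: 0.0195
t 8.4 pos [ 0.3899 -0.1824  0.1581] gap 19.5 F [ 1.2 -0.2 -1. ] yax [ 0.968 -0.25  -0.   ] xax [-0. -0. -1.] q [-0.29  0.43  0.83  2.33 -0.57  0.6   0.73]
shift [   8.    62.3 -199.3] turn -0.242 deg ax
t 8.4 pos [ 0.3899 -0.1824  0.1581] gap 19.5 F [ 1.2 -0.2 -1. ] yax [ 0.968 -0.25  -0.   ] xax [-0. -0. -1.] q [-0.29  0.43  0.83  2.33 -0.57  0.6   0.73]
shift [   8.   170.7 -226.7] turn -0.242 deg ax
far edge tool [-0.0344      0.00052722 -0.03118154]
[259.28470685 414.44331554] [260.59231871 399.40877921]
```

View pics/w10c.png

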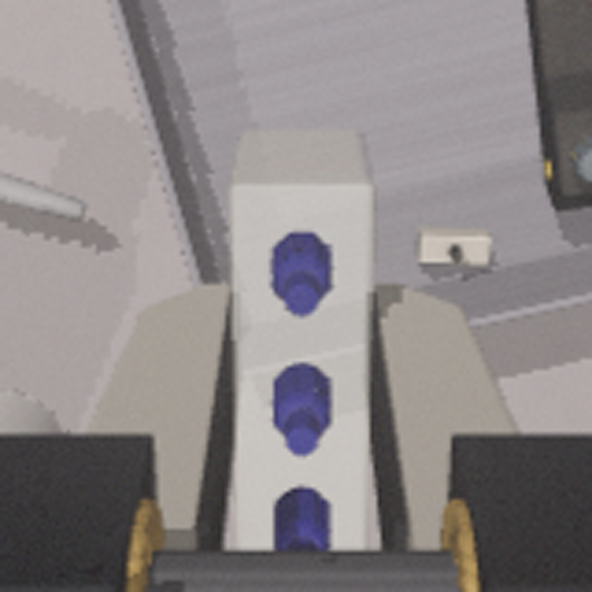

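View pics/s10.png

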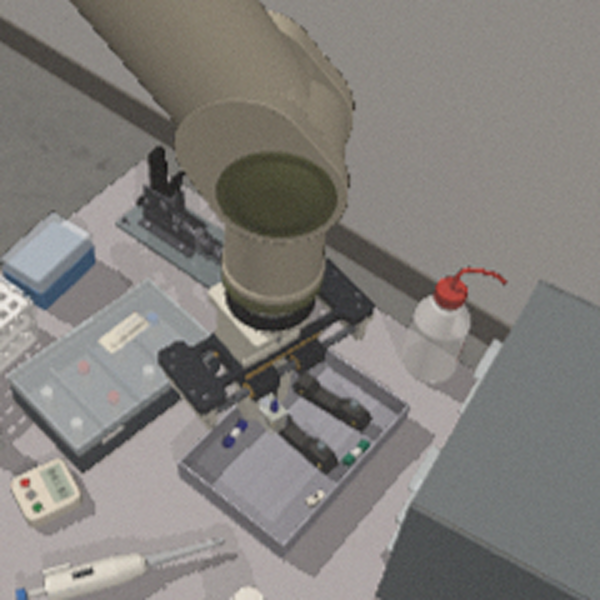

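```bash
python3 -c "
from h import *
to([0.6,-0.06,0.21],[0.99995,-.010])"; python3 -m crank '[[0.1,[-15,36,-15],-0.05],[0.1,[-30,72,-31],-0.1],[0.1,[-40,108,-47],-0.15],[0.1,[-48,144,-62],-0.2],[0.1,[-52,173,-75],-0.242]]';  python3 -c "
from h import *
to([0.6,-0.06,0.21],[0.99995,-.010])"
```

```text
t 8.55 pos [ 0.3914 -0.1821  0.1577] gap 19.4 F [ 0.1  0.1 -1.7] yax [ 0.969 -0.248  0.003] xax [ 0.003 -0.    -1.   ] q [-0.29  0.43  0.82  2.33 -0.58  0.59  0.74]
shift [ -51.7  172.  -170. ] turn -0.24 deg ax
time_s: 8.97
position: [0.5794, -0.1516, 0.2079]
ee_rot: [1.214, 1.207, -1.213]
wrist_force: [0.6, -1.6, -0.3]
finger_gap: 0.0198
t 8.97 pos [ 0.5794 -0.1516  0.2079] gap 19.8 F [ 0.6 -1.6 -0.3] yax [ 1.    -0.006  0.   ] xax [ 0.     0.001 -1.   ] q [-0.35  0.55  0.79  1.92 -0.5   0.88  0.68]
shift [ -2.   20.  -91.7] turn 0.004 deg ax
```

```bash
python3 -m crank '[[0.1,[0,7,-20],0],[0.1,[0,14,-40],0],[0.1,[0,18,-60],0],[0.1,[0,20,-60],0],[0.1,[0,20,-60],0]]';  python3 - <<'E'
from h import *
to([0.6118,-0.0055,0.06],[0.99995,-.010])
c,K,M=cam('wrist','w11.png')
np.savez('w11.npz',K=K,M=M)
E
```

```text
time_s: 9.38
position: [0.5972, -0.0917, 0.2067]
ee_rot: [1.214, 1.207, -1.216]
wrist_force: [-0.3, -1.5, -0.6]
finger_gap: 0.0191
t 9.38 pos [ 0.5972 -0.0917  0.2067] gap 19.1 F [-0.3 -1.5 -0.6] yax [ 1.    -0.008 -0.002] xax [-0.002  0.001 -1.   ] q [-0.46  0.56  0.79  1.91 -0.51  0.89  0.59]
shift [146.7  14.3 -86.3] turn 0.002 deg ax
```

View pics/w11.png

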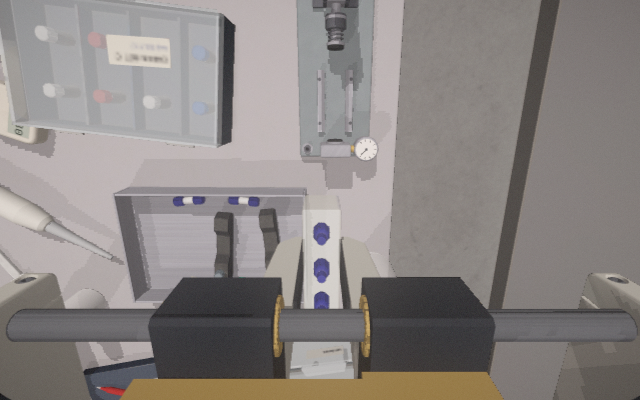

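```bash
python3 - <<'E'
import cv2
a=cv2.imread('pics/w11.png'); cv2.imwrite('pics/w11c.png',cv2.resize(a[0:165,280:400],None,fx=5,fy=5,interpolation=cv2.INTER_CUBIC)[225:825])
E
```

```text
(no output)
```

View pics/w11c.png

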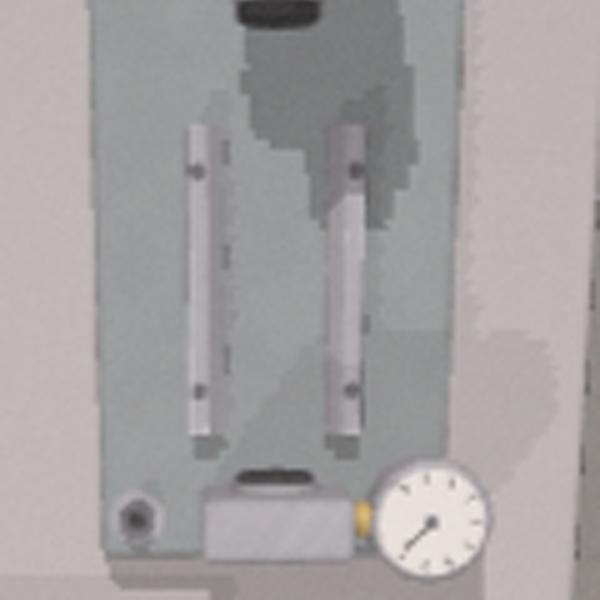

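```bash
python3 - <<'E'
from h import *
d=np.load('w11.npz');K,M=d['K'],d['M']
P=lambda cx,cy,z: ray(K,M,280+cx/5,(225+cy)/5,z).round(4)
for n,cx,cy,z in [('rLt',188,125,.015),('rRt',364,125,.015),('rLb',190,434,.015),('rRb',361,434,.015),('inL',214,280,.0115),('inR',328,280,.0115),('plate L',92,50,.008),('plR',463,50,.008),('pl L2',103,550,.008),('seal top',274,472,.031),('sealL',237,480,.022),('sealR',313,480,.022),('anvL',204,491,.044),('anvR',353,491,.044),('pad',279,25,.022),('padL',238,12,.022),('padR',320,12,.022),('gauge',432,520,.06)]: print(n,P(cx,cy,z))
E
```

```text
rLt [0.5942 0.0282 0.015 ]
rRt [0.6335 0.0279 0.015 ]
rLb [ 0.5939 -0.0395  0.015 ]
rRb [ 0.6343 -0.0398  0.015 ]
inL [ 0.5998 -0.0048  0.0115]
inR [ 0.6262 -0.005   0.0115]
plate L [0.5727 0.0447 0.008 ]
plR [0.6561 0.0441 0.008 ]
pl L2 [ 0.5722 -0.0678  0.008 ]
seal top [ 0.6131 -0.0469  0.031 ]
sealL [ 0.6049 -0.0496  0.022 ]
sealR [ 0.6226 -0.0497  0.022 ]
anvL [ 0.5972 -0.0496  0.044 ]
anvR [ 0.63   -0.0498  0.044 ]
pad [0.6141 0.0473 0.022 ]
padL [0.6053 0.0499 0.022 ]
padR [0.6229 0.0498 0.022 ]
gauge [ 0.6453 -0.0542  0.06  ]
```

```bash
python3 -c "
from h import *
to([0.6135,-0.005,0.05],[1,-.004])"; python3 -m crank '[[0.1,[5,5,-28],0],[0.1,[20,10,-56],0],[0.1,[50,16,-84],0],[0.1,[85,16,-86],0],[0.1,[120,16,-86],0]]';  python3 - <<'E'
from h import *
to([0.6135,-0.005,0.0025],[1,-.004])
c,K,M=cam('wrist','w12.png')
c,K,M=cam('side'); cv2.imwrite('pics/s12.png',cv2.resize(c[80:240,230:400,::-1],None,fx=4,fy=3.75,interpolation=cv2.INTER_CUBIC))
E
```

```text
t 9.43 pos [ 0.5968 -0.0931  0.2072] gap 19.6 F [-0.2 -0.2 -0.6] yax [ 1.    -0.009 -0.002] xax [-0.002  0.    -1.   ] q [-0.46  0.56  0.8   1.91 -0.51  0.89  0.59]
shift [157.2  16.1 -88.3] turn -0.005 deg ax
time_s: 9.85
position: [0.6142, -0.0059, 0.0869]
ee_rot: [1.216, 1.205, -1.214]
wrist_force: [0.1, -1.2, -0.4]
finger_gap: 0.0196
t 9.85 pos [ 0.6142 -0.0059  0.0869] gap 19.6 F [ 0.1 -1.2 -0.4] yax [ 1.    -0.008  0.001] xax [ 0.001  0.001 -1.   ] q [-0.5   0.71  0.65  1.98 -0.68  0.68  0.58]
shift [84.4 -0.8 -0.9] turn -0.004 deg ax
```

View pics/w12.png

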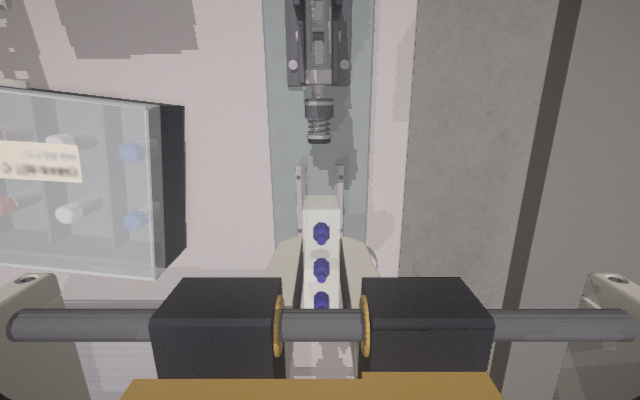

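View pics/s12.png

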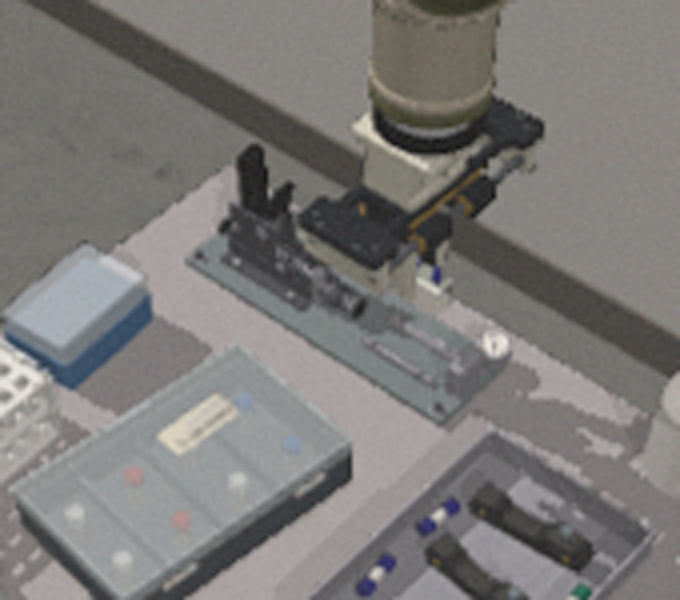

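```bash
python3 - <<'E'
from h import *
s=env.state();Rm=R.from_rotvec(s['ee_rot']).as_matrix();p=s['position']
_,K,M=cam('side')
for yy in (-.05,-.075,-.094):
  for xx in (-.08,-.06,-.04,-.02,0,.02): print(yy,xx,((proj(K,M,p+Rm@np.array([xx,yy,0]))-[230,80])*[4,3.75]).round())
print('box corner side:')
S=lambda cx,cy,z: ray(K,M,230+cx/4,80+cy/3.75,z).round(3)
for z in (.03,.045,.06): print(z,'far',S(240,350,z),'right',S(352,445,z))
_,Kt,Mt=cam('top')
for z in (.03,.045,.06): print(z,'TR',ray(Kt,Mt,215+313/3.1,95+297/3.1,z).round(3),'TL',ray(Kt,Mt,215+177/3.1,95+284/3.1,z).round(3))
_,K,M=cam('wrist')
for z in (.03,.045,.06): print(z,'w corner BR(far -y)',ray(K,M,160,275,z).round(3),'top right',ray(K,M,157,106,z).round(3))
E
```

```text
-0.05 -0.08 [374. 262.]
-0.05 -0.06 [374. 280.]
-0.05 -0.04 [373. 298.]
-0.05 -0.02 [372. 314.]
-0.05 0 [371. 331.]
-0.05 0.02 [371. 347.]
-0.075 -0.08 [351. 281.]
-0.075 -0.06 [350. 299.]
-0.075 -0.04 [350. 316.]
-0.075 -0.02 [350. 333.]
-0.075 0 [349. 349.]
-0.075 0.02 [349. 365.]
-0.094 -0.08 [333. 296.]
-0.094 -0.06 [333. 313.]
-0.094 -0.04 [332. 331.]
-0.094 -0.02 [332. 347.]
-0.094 0 [332. 363.]
-0.094 0.02 [332. 379.]
box corner side:
0.03 far [0.513 0.084 0.03 ] right [ 0.497 -0.044  0.03 ]
0.045 far [0.505 0.076 0.045] right [ 0.489 -0.05   0.045]
0.06 far [0.496 0.067 0.06 ] right [ 0.481 -0.057  0.06 ]
0.03 TR [ 0.486 -0.051  0.03 ] TL [0.502 0.076 0.03 ]
0.045 TR [ 0.485 -0.051  0.045] TL [0.5   0.075 0.045]
0.06 TR [ 0.483 -0.051  0.06 ] TL [0.498 0.073 0.06 ]
0.03 w corner BR(far -y) [ 0.472 -0.068  0.03 ] top right [0.493 0.073 0.03 ]
0.045 w corner BR(far -y) [ 0.481 -0.06   0.045] top right [0.5   0.073 0.045]
0.06 w corner BR(far -y) [ 0.489 -0.051  0.06 ] top right [0.508 0.073 0.06 ]
```

```bash
python3 -m crank '[[0.1,[20,-0.5,-1],0],[0.1,[40,-0.5,-1],0],[0.1,[56,-0.5,-1],0],[0.1,[66,-0.5,-1],0],[0.1,[66,-0.5,-1],0]]';  python3 - <<'E'
from h import *
to([0.6135,-0.005,0.0025],[1,-.004])
c,K,M=cam('wrist','w13.png')
cv2.imwrite('pics/w13c.png',cv2.resize(c[100:290,240:400,::-1],None,fx=4,fy=3.15,interpolation=cv2.INTER_CUBIC))
E
```

```text
time_s: 10.52
position: [0.6138, -0.0069, 0.0227]
ee_rot: [1.217, 1.204, -1.217]
wrist_force: [-0.5, -0.8, -0.8]
finger_gap: 0.0193
t 10.52 pos [ 0.6138 -0.0069  0.0227] gap 19.3 F [-0.5 -0.8 -0.8] yax [ 1.    -0.011  0.   ] xax [ 0.  0. -1.] q [-0.43  0.78  0.56  2.01 -0.77  0.57  0.65]
shift [20.2 -0.4 -1.9] turn -0.007 deg ax
```

View pics/w13c.png

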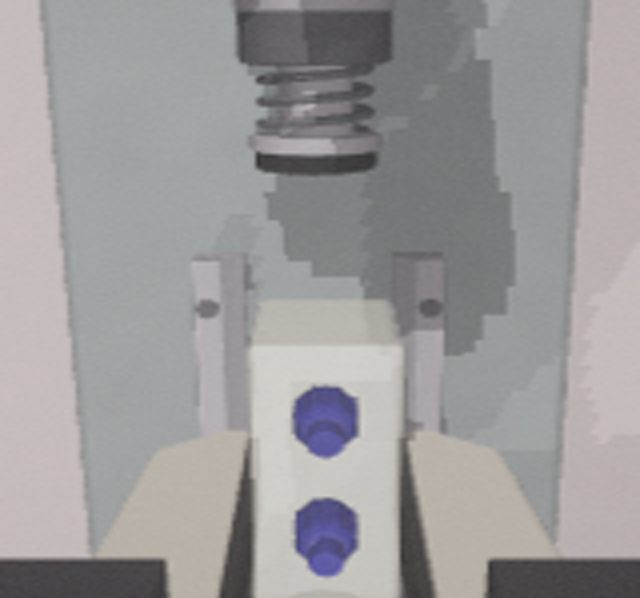

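```bash
python3 - <<'E'
from h import *
_,K,M=cam('wrist')
P=lambda cx,cy,z: ray(K,M,240+cx/4,100+cy/3.15,z).round(4)
for n,cx,cy,z in [('rL',192,257,.015),('rR',444,257,.015),('rL2',202,432,.015),('rR2',441,432,.015),('inL',246,257,.0115),('inR',393,257,.0115),('blkL',250,345,.057),('blkR',403,345,.057),('botL',258,300,.029),('botR',392,300,.029),('padL',256,165,.022),('padR',378,165,.022)]: print(n,P(cx,cy,z))
print(env.state()['position'])
E
```

```text
rL [0.5938 0.0288 0.015 ]
rR [0.6337 0.0283 0.015 ]
rL2 [ 0.5938 -0.0094  0.015 ]
rR2 [ 0.6338 -0.0098  0.015 ]
inL [0.6021 0.0279 0.0115]
inR [0.6258 0.0276 0.0115]
blkL [0.6051 0.0241 0.057 ]
blkR [0.6246 0.0239 0.057 ]
botL [0.6048 0.0237 0.029 ]
botR [0.6247 0.0234 0.029 ]
padL [0.6048 0.0481 0.022 ]
padR [0.6229 0.0479 0.022 ]
[ 0.61441864 -0.00693912  0.02386515]
```

```bash
python3 -m crank '[[0.1,[5,-1,0],0],[0.1,[10,-1,0],0],[0.1,[15,-1,0],0],[0.1,[18,-1,0],0],[0.1,[20,-1,0],0]]';  python3 - <<'E'
from h import *
to([0.6135,-0.005,0.0025],[1,-.004])
c,K,M=cam('wrist','w14.png')
cv2.imwrite('pics/w14c.png',cv2.resize(c[100:290,240:400,::-1],None,fx=4,fy=3.15,interpolation=cv2.INTER_CUBIC))
E
```

```text
time_s: 11.03
position: [0.6124, -0.0062, 0.002]
ee_rot: [1.216, 1.205, -1.217]
wrist_force: [-0.1, -0.6, -0.1]
finger_gap: 0.0199
t 11.03 pos [ 0.6124 -0.0062  0.002 ] gap 19.9 F [-0.1 -0.6 -0.1] yax [ 1.   -0.01 -0.  ] xax [-0.  0. -1.] q [-0.41  0.81  0.52  2.02 -0.79  0.53  0.68]
shift [-0.5  1.1 -1.2] turn -0.006 deg ax
```

View pics/w14c.png

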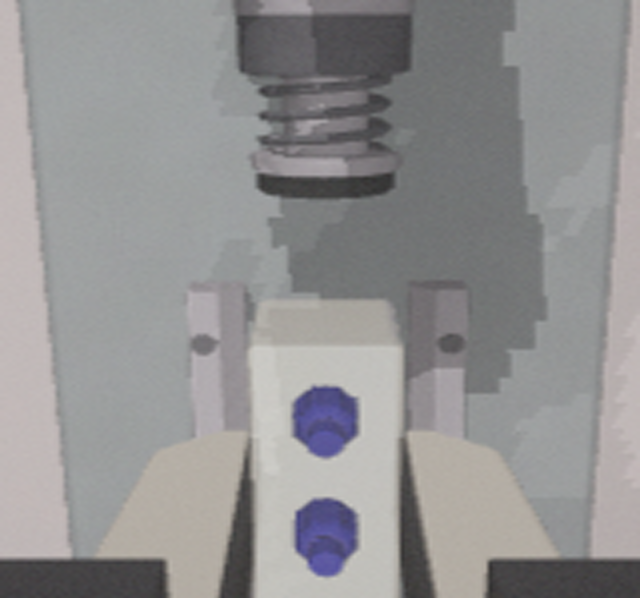

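```bash
python3 -m crank '[[0.1,[1,0,0],0],[0.1,[1,0,0],0],[0.3,[1,0,0],0],[0.34,[1,0,0],0],[0.34,[1,0,0],0]]';  python3 - <<'E'
from h import *
to([0.6135,-0.005,0.0025],[1,-.004])
c,K,M=cam('wrist','w15.png')
cv2.imwrite('pics/w15c.png',cv2.resize(c[100:290,240:400,::-1],None,fx=4,fy=3.15,interpolation=cv2.INTER_CUBIC))
E
```

```text
time_s: 11.5
position: [0.6128, -0.0063, 0.0015]
ee_rot: [1.217, 1.204, -1.216]
wrist_force: [0.2, -0.6, -0.0]
finger_gap: 0.0311
t 11.5 pos [ 0.6128 -0.0063  0.0015] gap 31.1 F [ 0.2 -0.6 -0. ] yax [ 1.   -0.01  0.  ] xax [ 0. -0. -1.] q [-0.41  0.81  0.52  2.02 -0.79  0.53  0.68]
shift [-1.   0.7 -1.3] turn -0.006 deg ax
```

View pics/w15c.png

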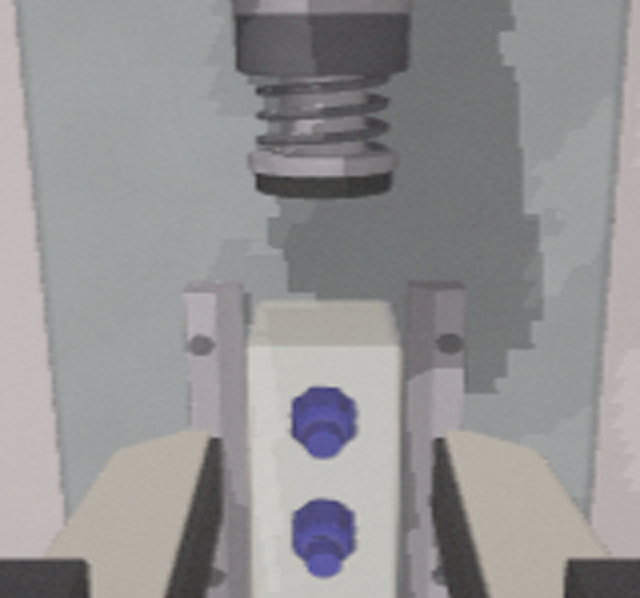

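```bash
python3 -m crank '[[0.34,[-8,0,0],0],[0.34,[-30,0,0],0],[0.34,[-70,0,0],0],[0.34,[-110,0,0],0],[0.34,[-150,0,0],0]]';  python3 -m crank '[[0.34,[-35,0,0],0],[0.34,[-50,0,15],0],[0.34,[-50,0,30],0],[0.34,[-50,0,45],0],[0.34,[-50,0,45],0]]';  python3 - <<'E'
from h import *
to([0.6135,-0.005,0.0025],[1,-.004])
c,K,M=cam('wrist','w16.png');np.savez('w16.npz',K=K,M=M)
c,K,M=cam('side'); cv2.imwrite('pics/s16.png',cv2.resize(c[110:200,250:370,::-1],None,fx=6.5,fy=6.5,interpolation=cv2.INTER_CUBIC));np.savez('s16.npz',K=K,M=M)
E
```

```text
time_s: 11.97
position: [0.6119, -0.0067, 0.1534]
ee_rot: [1.216, 1.204, -1.218]
wrist_force: [0.8, 0.9, -0.3]
finger_gap: 0.0315
time_s: 12.38
position: [0.6118, -0.0545, 0.203]
ee_rot: [1.219, 1.201, -1.218]
wrist_force: [0.1, -0.2, -0.0]
finger_gap: 0.0317
t 12.38 pos [ 0.6118 -0.0545  0.203 ] gap 31.7 F [ 0.1 -0.2 -0. ] yax [ 1.    -0.013  0.002] xax [ 0.002 -0.001 -1.   ] q [-0.52  0.58  0.8   1.89 -0.52  0.89  0.53]
shift [200.4   0.6 -49.7] turn -0.009 deg ax
```

View pics/w16.png

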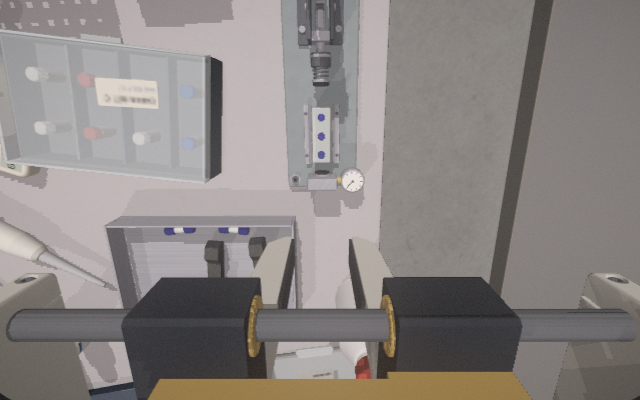

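View pics/s16.png

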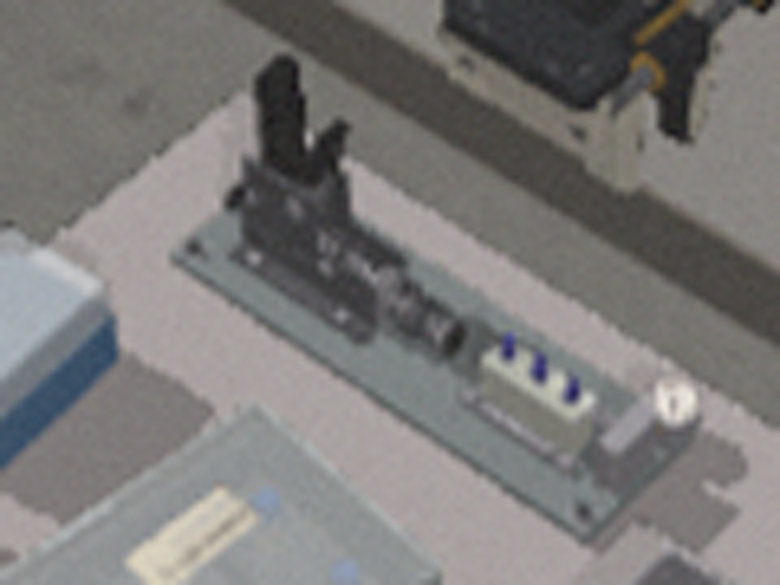

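```bash
python3 - <<'E'
from h import *
s=env.state();Rm=R.from_rotvec(s['ee_rot']).as_matrix();p=s['position']
d=np.load('s16.npz');K,M=d['K'],d['M']
for y in (-.094,-.064,-.03,-.016,.016):
  for x in (-.10,-.065,-.028,.022): print(y,x,((proj(K,M,p+Rm@np.array([x,y,0]))-[250,110])*6.5).round())
c=env.read_camera('side')['color']; cv2.imwrite('pics/s17.png',cv2.resize(c[60:160,300:420,::-1],None,fx=6,fy=6,interpolation=cv2.INTER_CUBIC))
S=lambda cx,cy,z: ray(K,M,250+cx/6.5,110+cy/6.5,z).round(4)
print('grip top L',S(258,75,.136),'R',S(303,75,.136),'top back',S(280,55,.136),'trig top',S(343,123,.115),'anvil',S(615,440,.044))
print('blk',S(482,365,.036),S(590,405,.036),S(505,340,.052),S(538,360,.052),S(572,383,.052))
E
```

```text
-0.094 -0.1 [501. 135.]
-0.094 -0.065 [498. 200.]
-0.094 -0.028 [496. 264.]
-0.094 0.022 [492. 345.]
-0.064 -0.1 [553.  93.]
-0.064 -0.065 [548. 158.]
-0.064 -0.028 [544. 222.]
-0.064 0.022 [539. 304.]
-0.03 -0.1 [609.  46.]
-0.03 -0.065 [603. 111.]
-0.03 -0.028 [597. 176.]
-0.03 0.022 [590. 259.]
-0.016 -0.1 [632.  27.]
-0.016 -0.065 [625.  92.]
-0.016 -0.028 [619. 157.]
-0.016 0.022 [611. 240.]
0.016 -0.1 [683. -16.]
0.016 -0.065 [675.  50.]
0.016 -0.028 [667. 116.]
0.016 0.022 [657. 199.]
grip top L [0.6022 0.1616 0.136 ] R [0.6161 0.1457 0.136 ] top back [0.6189 0.1629 0.136 ] trig top [0.6203 0.1247 0.115 ] anvil [ 0.6016 -0.0607  0.044 ]
blk [0.6008 0.0196 0.036 ] [ 0.6156 -0.0351  0.036 ] [0.6094 0.013  0.052 ] [ 0.6102 -0.0067  0.052 ] [ 0.6098 -0.0277  0.052 ]
```

View pics/s17.png

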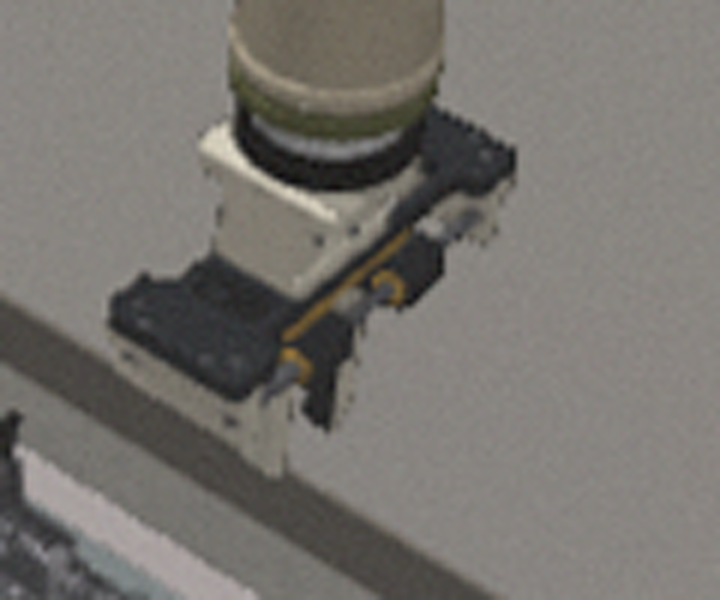

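```bash
python3 -m crank '[[0.6,[-4,8,-10],-0.12],[0.7,[-8,16,-20],-0.24],[0.7,[-12,24,-30],-0.36],[0.7,[-16,32,-40],-0.48],[0.7,[-17,40,-50],-0.6]]';  python3 - <<'E'
from h import *
to([0.65,0.11,0.22],[0,1])
E
```

```text
time_s: 12.95
position: [0.6531, 0.0002, 0.2187]
ee_rot: [0.759, 1.434, -0.759]
wrist_force: [-0.8, -0.8, -0.6]
finger_gap: 0.0601
t 12.95 pos [6.531e-01 2.000e-04 2.187e-01] gap 60.1 F [-0.8 -0.8 -0.6] yax [0.827 0.562 0.   ] xax [-0.  0. -1.] q [-0.49  0.56  0.63  1.78 -0.4   0.93  0.91]
shift [ -1.3  59.2 -92.5] turn -0.974 deg ax
```

```bash
python3 -m crank '[[0.7,[0,8,-18],-0.12],[0.7,[0,18,-36],-0.24],[0.7,[0,30,-54],-0.36],[0.7,[0,45,-73],-0.48],[0.7,[0,59,-92],-0.6]]';  python3 -m crank '[[0.7,[0,0,0],-0.12],[0.7,[0,0,0],-0.24],[0.7,[0,0,0],-0.36],[0.7,[0,0,0],-0.374],[0.7,[0,0,0],-0.374]]';python3 - <<'E'
from h import *
to([0.65,0.11,0.22],[0,1])
c,K,M=cam('wrist','w18.png');np.savez('w18.npz',K=K,M=M)
E
```

```text
time_s: 13.37
position: [0.65, 0.11, 0.2181]
ee_rot: [0.293, 1.552, -0.293]
wrist_force: [0.3, -0.9, -0.1]
finger_gap: 0.0654
time_s: 13.78
position: [0.6502, 0.1084, 0.2182]
ee_rot: [0.007, 1.571, -0.006]
wrist_force: [-0.0, -0.6, -0.1]
finger_gap: 0.065
t 13.78 pos [0.6502 0.1084 0.2182] gap 65.0 F [-0.  -0.6 -0.1] yax [0.009 1.    0.   ] xax [-0.001  0.    -1.   ] q [-0.48  0.52  0.35  1.76 -0.22  0.9   1.53]
shift [-1.8  1.6 -0.2] turn -0.009 deg ax
```

View pics/w18.png

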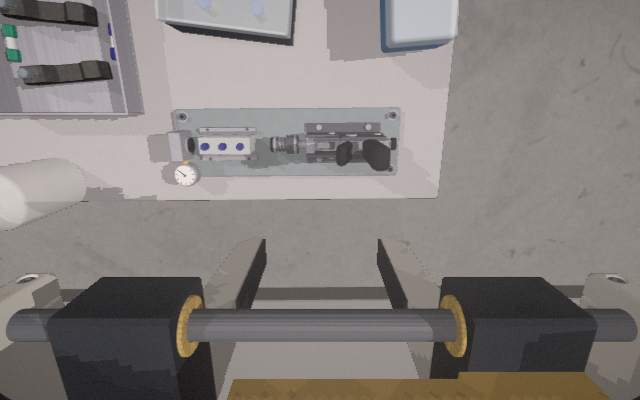

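```bash
python3 - <<'E'
import cv2
a=cv2.imread('pics/w18.png'); cv2.imwrite('pics/w18c.png',cv2.resize(a[95:190,240:410],None,fx=4.6,fy=4.6,interpolation=cv2.INTER_CUBIC))
E
```

```text
(no output)
```

View pics/w18c.png

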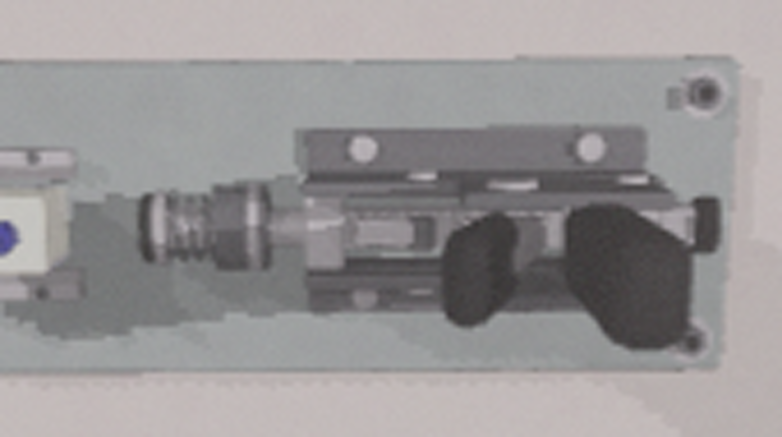

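```bash
python3 - <<'E'
from h import *
d=np.load('w18.npz');K,M=d['K'],d['M']
P=lambda cx,cy,z: ray(K,M,240+cx/4.6,95+cy/4.6,z).round(4)
for n,cx,cy,z in [('trig front top',447,300,.115),('trig bottom edge',470,327,.115),('trig right top',505,300,.115),('grip back',691,310,.136),('grip front',612,325,.136),('grip far',640,348,.136),('housing front bottom',300,150,.02),('pad',140,225,.022),('blk end top',50,225,.036),('plate end',735,200,.008),('grip near base',575,210,.08)]: print(n,P(cx,cy,z))
print(M[:3,3])
E
```

```text
trig front top [0.6178 0.1238 0.115 ]
trig bottom edge [0.6234 0.1285 0.115 ]
trig right top [0.6179 0.1355 0.115 ]
grip back [0.6165 0.1684 0.136 ]
grip front [0.6193 0.1537 0.136 ]
grip far [0.6237 0.1592 0.136 ]
housing front bottom [0.5944 0.0901 0.02  ]
pad [0.6131 0.0478 0.022 ]
blk end top [0.6113 0.0272 0.036 ]
plate end [0.6095 0.2072 0.008 ]
grip near base [0.6039 0.1539 0.08  ]
[0.56892977 0.10905605 0.40222545]
```

```bash
python3 -m crank '[[0.7,[0,9,-9],0],[0.7,[5,18,-18],0],[0.7,[15,27,-27],0],[0.7,[30,36,-35],0],[0.7,[55,36,-35],0]]';python3 - <<'E'
from h import *
to([0.615,0.1445,0.10],[0,1])
c,K,M=cam('wrist','w19.png')
E
```

```text
time_s: 14.25
position: [0.6141, 0.1479, 0.1642]
ee_rot: [0.006, 1.569, -0.002]
wrist_force: [0.5, 1.7, -0.1]
finger_gap: 0.0651
t 14.25 pos [0.6141 0.1479 0.1642] gap 65.1 F [ 0.5  1.7 -0.1] yax [0.005 1.    0.003] xax [ 0.002  0.003 -1.   ] q [-0.54  0.55  0.32  1.87 -0.25  0.76  1.48]
shift [64.2 -3.6  0.8] turn -0.005 deg ax
```

View pics/w19.png

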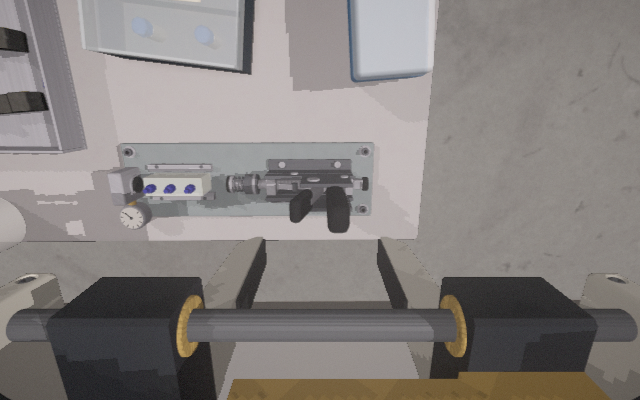

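```bash
python3 -m crank '[[0.7,[12,-1,1],0],[0.7,[24,-2,1],0],[0.7,[36,-2,1],0],[0.7,[48,-2,1],0],[0.7,[54,-2,1],0]]';python3 - <<'E'
from h import *
to([0.615,0.1445,0.08],[0,1])
c,K,M=cam('wrist','w20.png')
c,K,M=cam('side'); cv2.imwrite('pics/s20.png',cv2.resize(c[90:190,240:360,::-1],None,fx=6,fy=6,interpolation=cv2.INTER_CUBIC))
E
```

```text
time_s: 14.72
position: [0.6163, 0.1415, 0.1078]
ee_rot: [0.005, 1.572, -0.006]
wrist_force: [-0.9, -0.2, -0.3]
finger_gap: 0.0652
t 14.72 pos [0.6163 0.1415 0.1078] gap 65.2 F [-0.9 -0.2 -0.3] yax [ 0.007  1.    -0.   ] xax [-0.001 -0.    -1.   ] q [-0.51  0.62  0.29  1.91 -0.28  0.65  1.52]
shift [27.8  3.  -1.2] turn -0.007 deg ax
```

View pics/w20.png

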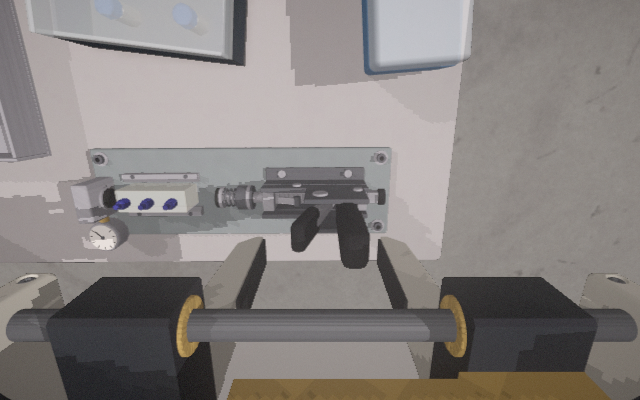

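View pics/s20.png

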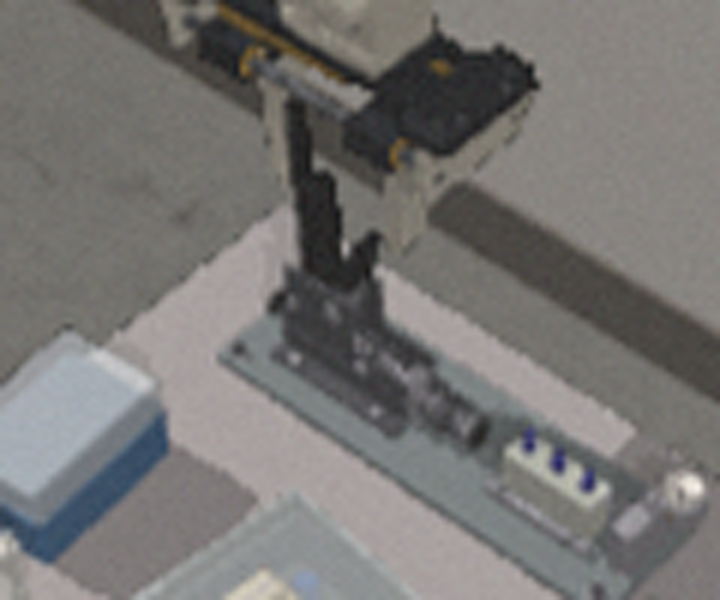

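```bash
python3 - <<'E'
from h import *
_,K,M=cam('side')
for z in (.1,.11,.12,.13,.14): print(z,[((proj(K,M,[.612,y,z])-[240,90])*6).round() for y in (.098,.109,.174)])
E
```

```text
0.1 [array([405., 288.]), array([389., 277.]), array([297., 218.])]
0.11 [array([405., 274.]), array([389., 264.]), array([296., 205.])]
0.12 [array([405., 260.]), array([389., 250.]), array([295., 191.])]
0.13 [array([405., 246.]), array([388., 236.]), array([294., 176.])]
0.14 [array([404., 232.]), array([388., 222.]), array([293., 162.])]
```

```bash
python3 -m crank '[[0.7,[6,2,0],0],[0.7,[12,2,0],0],[0.7,[18,2,0],0],[0.7,[23,2,0],0],[0.7,[25,2,0],0]]';python3 - <<'E'
from h import *
to([0.615,0.1445,0.08],[0,1])
c,K,M=cam('wrist','w21.png')
c,K,M=cam('side'); cv2.imwrite('pics/s21.png',cv2.resize(c[90:190,240:360,::-1],None,fx=6,fy=6,interpolation=cv2.INTER_CUBIC))
E
```

```text
time_s: 15.28
position: [0.6163, 0.1438, 0.0835]
ee_rot: [0.005, 1.572, -0.005]
wrist_force: [-0.5, 0.0, 0.1]
finger_gap: 0.0649
t 15.28 pos [0.6163 0.1438 0.0835] gap 64.9 F [-0.5  0.   0.1] yax [ 0.007  1.    -0.   ] xax [-0.001 -0.    -1.   ] q [-0.5   0.65  0.27  1.92 -0.29  0.61  1.53]
shift [ 3.5  0.7 -1.3] turn -0.007 deg ax
```

View pics/w21.png

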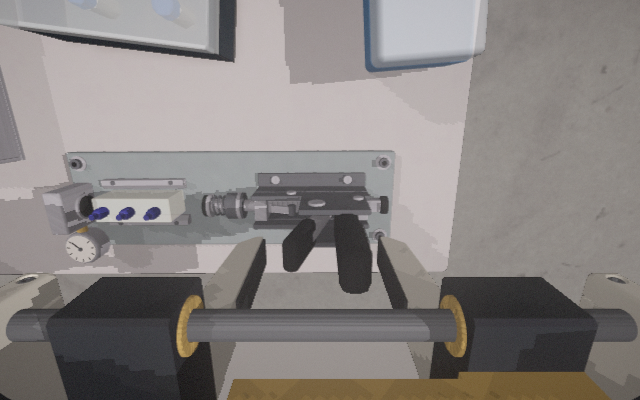

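View pics/s21.png

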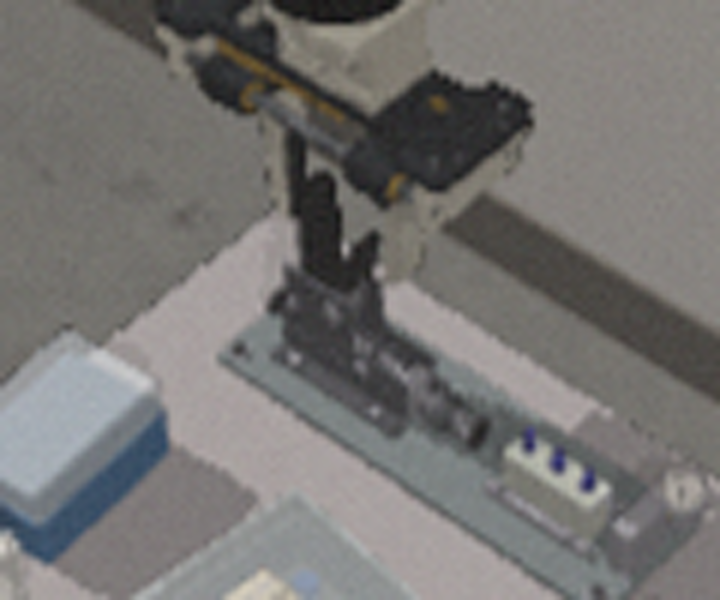

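```bash
python3 -m crank '[[0.7,[5,3,0],0],[0.7,[5,8,0],0],[0.7,[5,13,0],0],[0.7,[5,18,0],0],[0.7,[5,22,0],0]]';python3 - <<'E'
from h import *
to([0.615,0.1445,0.08],[0,1])
c,K,M=cam('wrist'); np.savez('w22.npz',K=K,M=M)
cv2.imwrite('pics/w22.png',cv2.resize(c[130:310,60:420,::-1],None,fx=2.2,fy=2.2,interpolation=cv2.INTER_CUBIC))
E
```

```text
time_s: 15.8
position: [0.6171, 0.1661, 0.0797]
ee_rot: [0.005, 1.57, -0.006]
wrist_force: [0.8, -2.8, 2.7]
finger_gap: 0.065
t 15.8 pos [0.6171 0.1661 0.0797] gap 65.0 F [ 0.8 -2.8  2.7] yax [ 0.007  1.    -0.   ] xax [ 0. -0. -1.] q [-0.53  0.66  0.28  1.91 -0.3   0.61  1.5 ]
shift [ -0.3 -21.6  -1.9] turn -0.007 deg ax
```

View pics/w22.png

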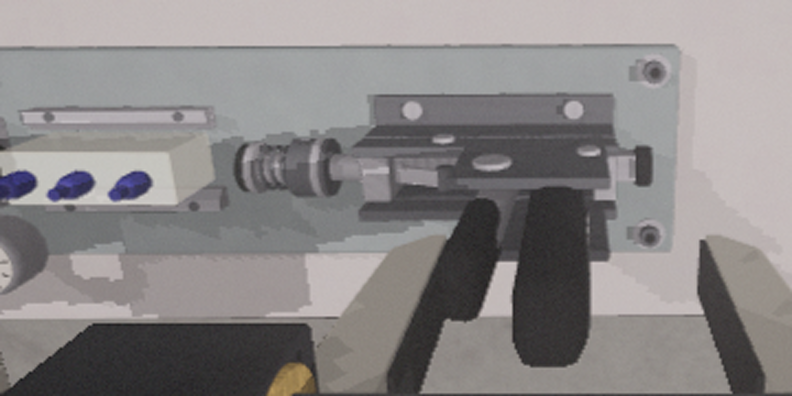

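```bash
python3 -m crank '[[0.7,[0,2,0],0],[0.7,[0,4,0],0],[0.7,[0,5,0],0],[0.7,[0,6,0],0],[0.7,[0,6,0],0]]';python3 - <<'E'
from h import *
to([0.615,0.1445,0.08],[0,1])
c,K,M=cam('wrist'); np.savez('w23.npz',K=K,M=M)
cv2.imwrite('pics/w23.png',cv2.resize(c[130:310,60:420,::-1],None,fx=2.2,fy=2.2,interpolation=cv2.INTER_CUBIC))
E
```

```text
time_s: 16.27
position: [0.6171, 0.171, 0.0797]
ee_rot: [0.005, 1.57, -0.006]
wrist_force: [-0.6, -4.9, 5.2]
finger_gap: 0.0654
t 16.27 pos [0.6171 0.171  0.0797] gap 65.4 F [-0.6 -4.9  5.2] yax [ 0.007  1.    -0.001] xax [ 0.    -0.001 -1.   ] q [-0.54  0.66  0.28  1.91 -0.3   0.61  1.49]
shift [ -0.3 -26.5  -1.9] turn -0.007 deg ax
```

View pics/w23.png

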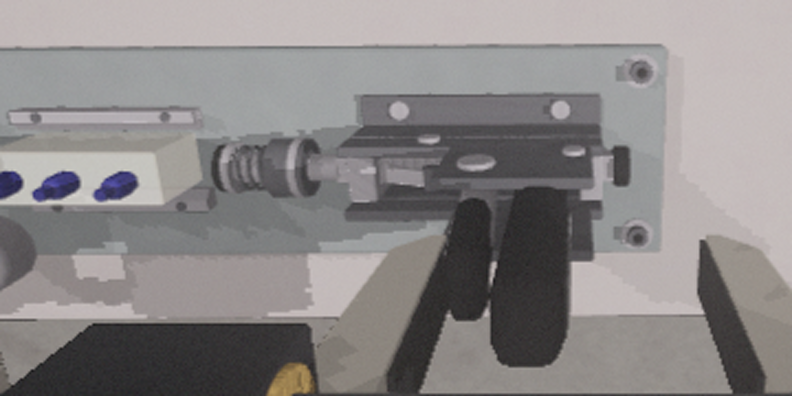

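```bash
python3 -m crank '[[0.7,[0,1,0],0],[0.7,[0,2,0],0],[0.7,[0,3,0],0],[0.7,[0,4,0],0],[0.7,[0,4,0],0]]';python3 - <<'E'
from h import *
to([0.615,0.1445,0.08],[0,1])
c,K,M=cam('wrist'); np.savez('w24.npz',K=K,M=M)
cv2.imwrite('pics/w24.png',cv2.resize(c[130:310,60:420,::-1],None,fx=2.2,fy=2.2,interpolation=cv2.INTER_CUBIC))
for f,u,b in (('w22',238,214),('w23',216,200)):
  d=np.load(f+'.npz'); P=lambda cx,cy,z: ray(d['K'],d['M'],60+cx/2.2,130+cy/2.2,z).round(4)
  print(f,'pad',P(u,165,.022),'blk end bottom',P(b,190,.015))
E
```

```text
time_s: 16.73
position: [0.6172, 0.1715, 0.0796]
ee_rot: [0.004, 1.571, -0.011]
wrist_force: [1.0, -13.0, 5.4]
finger_gap: 0.0652
t 16.73 pos [0.6172 0.1715 0.0796] gap 65.2 F [  1.  -13.    5.4] yax [ 0.01   1.    -0.004] xax [-0.    -0.004 -1.   ] q [-0.54  0.66  0.28  1.91 -0.3   0.61  1.49]
shift [ -0.3 -27.   -1.9] turn -0.01 deg ax
w22 pad [0.6128 0.0417 0.022 ] blk end bottom [0.6251 0.0273 0.015 ]
w23 pad [0.6126 0.0385 0.022 ] blk end bottom [0.6249 0.0268 0.015 ]
```

View pics/w24.png

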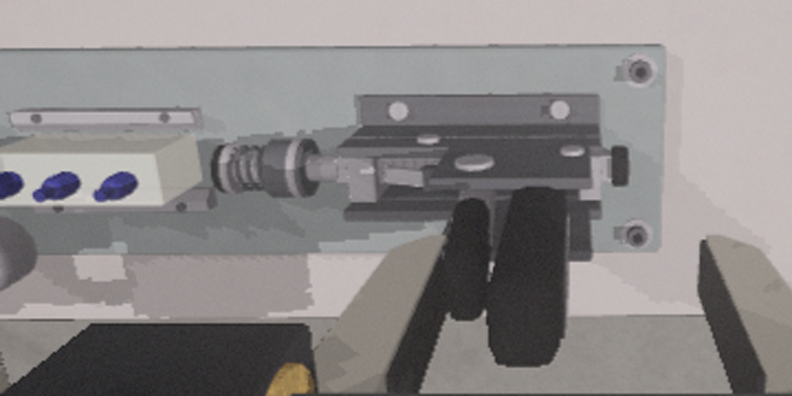

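```bash
python3 -m crank '[[0.7,[0,-9,0],0],[0.7,[0,-18,0],0],[0.7,[0,-27,0],0],[0.7,[0,-27,0],0],[0.7,[0,-20,0],0]]';python3 -m crank '[[0.7,[0,4,0],0],[0.7,[0,8,0],0],[0.7,[0,12,0],0],[0.7,[0,15,0],0],[0.7,[0,16,0],0]]';python3 - <<'E'
from h import *
to([0.615,0.1445,0.08],[0,1])
c,K,M=cam('wrist'); np.savez('w25.npz',K=K,M=M)
cv2.imwrite('pics/w25.png',cv2.resize(c[130:310,60:420,::-1],None,fx=2.2,fy=2.2,interpolation=cv2.INTER_CUBIC))
E
```

```text
time_s: 17.2
position: [0.6169, 0.1542, 0.0795]
ee_rot: [0.007, 1.571, -0.008]
wrist_force: [-0.3, -0.8, 1.4]
finger_gap: 0.0654
time_s: 17.62
position: [0.617, 0.1712, 0.0795]
ee_rot: [0.004, 1.571, -0.006]
wrist_force: [0.7, -7.1, 3.1]
finger_gap: 0.0653
t 17.62 pos [0.617  0.1712 0.0795] gap 65.3 F [ 0.7 -7.1  3.1] yax [ 0.007  1.    -0.002] xax [ 0.    -0.002 -1.   ] q [-0.54  0.66  0.28  1.91 -0.3   0.61  1.49]
shift [ -0.4 -26.7  -1.8] turn -0.007 deg ax
```

View pics/w25.png

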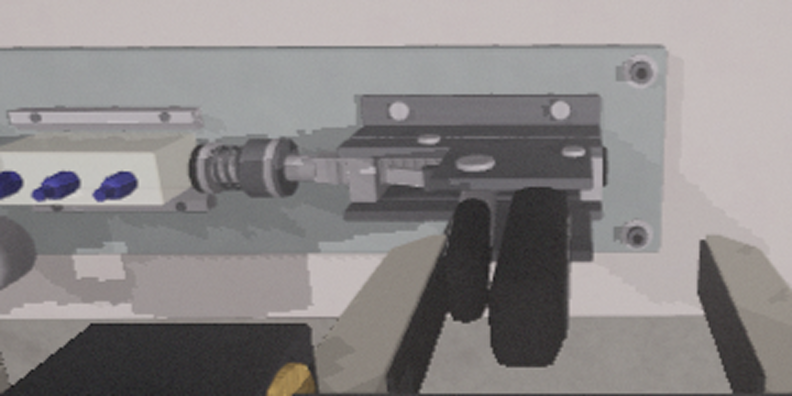

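```bash
python3 -m crank '[[0.7,[0,-8,0],0],[0.7,[0,-16,0],0],[0.7,[0,-24,0],0],[0.7,[0,-24,0],0],[0.7,[0,-18,0],0]]';python3 -m crank '[[0.7,[0,4,0],0],[0.7,[0,8,0],0],[0.7,[0,12,0],0],[0.7,[0,16,0],0],[0.7,[0,18,0],0]]';python3 - <<'E'
from h import *
to([0.615,0.1445,0.08],[0,1])
c,K,M=cam('wrist'); np.savez('w26.npz',K=K,M=M)
cv2.imwrite('pics/w26.png',cv2.resize(c[130:310,20:380,::-1],None,fx=2.2,fy=2.2,interpolation=cv2.INTER_CUBIC))
E
```

```text
time_s: 18.08
position: [0.6169, 0.152, 0.0796]
ee_rot: [0.007, 1.571, -0.008]
wrist_force: [0.4, 0.2, -0.2]
finger_gap: 0.0653
time_s: 18.5
position: [0.617, 0.1713, 0.0796]
ee_rot: [0.004, 1.571, -0.006]
wrist_force: [-0.3, -9.9, 4.6]
finger_gap: 0.0656
t 18.5 pos [0.617  0.1713 0.0796] gap 65.6 F [-0.3 -9.9  4.6] yax [ 0.006  1.    -0.002] xax [ 0.    -0.002 -1.   ] q [-0.54  0.66  0.28  1.91 -0.3   0.61  1.49]
shift [ -0.4 -26.8  -1.9] turn -0.006 deg ax
```

View pics/w26.png

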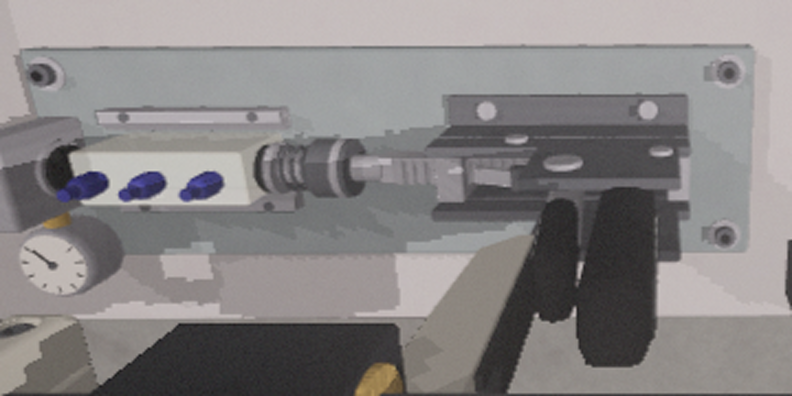

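```bash
cat > m.py <<'E'
from h import *
def meas(f,pts,u0=20):
  d=np.load(f+'.npz')
  for n,cx,cy,z in pts: print(f,n,ray(d['K'],d['M'],u0+cx/2.2,130+cy/2.2,z).round(4))
E
python3 - <<'E'
from m import *
meas('w24',[('pad',213,165,.022)],60)
meas('w25',[('pad',190,165,.022),('blk top R',158,207,.036),('blk topR near',160,150,.036),('railR',198,195,.015)],60)
meas('w26',[('pad/blk',258,165,.022),('blk top R',252,207,.036),('blk top R near',247,150,.036),('blk topL',74,150,.036),('blk topL far',72,190,.036),('seal',82,170,.022),('anvil',82,118,.044),('railR',300,195,.015),('railL',97,110,.015),('collar R',365,165,.022),('collar L',303,165,.022)])
E
python3 -c "
import cv2
a=cv2.imread('pics/w26.png');cv2.imwrite('pics/w26z.png',cv2.resize(a[90:230,0:400],None,fx=2,fy=3))"
```

```text
w24 pad [0.6125 0.0375 0.022 ]
w25 pad [0.6126 0.029  0.022 ]
w25 blk top R [0.6237 0.0232 0.036 ]
w25 blk topR near [0.6026 0.0278 0.036 ]
w25 railR [0.627  0.0258 0.015 ]
w26 pad/blk [0.6126 0.0217 0.022 ]
w26 blk top R [0.6238 0.0255 0.036 ]
w26 blk top R near [0.6026 0.0276 0.036 ]
w26 blk topL [ 0.6023 -0.0324  0.036 ]
w26 blk topL far [ 0.617  -0.0369  0.036 ]
w26 seal [ 0.6141 -0.044   0.022 ]
w26 anvil [ 0.5889 -0.0197  0.044 ]
w26 railR [0.6271 0.0314 0.015 ]
w26 railL [ 0.593  -0.0387  0.015 ]
w26 collar R [0.6128 0.0613 0.022 ]
w26 collar L [0.6127 0.0384 0.022 ]
```

View pics/w26z.png

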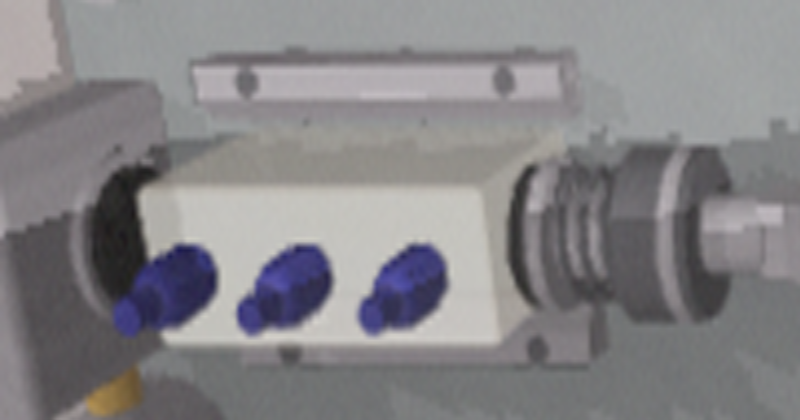

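```bash
python3 -m crank '[[0.7,[0,-8,0],0],[0.7,[0,-16,0],0],[0.7,[0,-24,0],0],[0.7,[0,-24,0],0],[0.7,[0,-18,0],0]]';python3 -m crank '[[0.7,[0,3,0],0],[0.7,[0,6,0],0],[0.7,[0,9,0],0],[0.7,[0,11,0],0],[0.7,[0,12,0],0]]';python3 - <<'E'
from h import *
to([0.615,0.1445,0.08],[0,1])
c,K,M=cam('wrist'); np.savez('w27.npz',K=K,M=M)
cv2.imwrite('pics/w27.png',cv2.resize(c[170:235,20:220,::-1],None,fx=4,fy=6,interpolation=cv2.INTER_CUBIC))
E
```

```text
time_s: 18.97
position: [0.6169, 0.152, 0.0795]
ee_rot: [0.007, 1.571, -0.008]
wrist_force: [0.4, 0.5, -1.0]
finger_gap: 0.0653
time_s: 19.38
position: [0.617, 0.1664, 0.0795]
ee_rot: [0.005, 1.57, -0.005]
wrist_force: [0.1, -2.2, 2.5]
finger_gap: 0.0652
t 19.38 pos [0.617  0.1664 0.0795] gap 65.2 F [ 0.1 -2.2  2.5] yax [ 0.006  1.    -0.   ] xax [ 0. -0. -1.] q [-0.53  0.66  0.28  1.91 -0.3   0.61  1.5 ]
shift [ -0.5 -21.9  -1.8] turn -0.006 deg ax
```

View pics/w27.png

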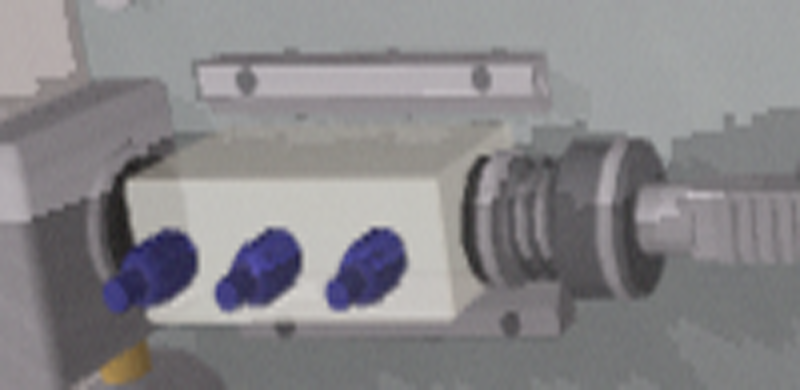

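```bash
python3 -m crank '[[0.7,[0,1.5,0],0],[0.7,[0,3,0],0],[0.7,[0,4.5,0],0],[0.7,[0,4.5,0],0],[0.7,[0,4.5,0],0]]';python3 - <<'E'
from h import *
to([0.615,0.1445,0.08],[0,1])
c,K,M=cam('wrist'); np.savez('w28.npz',K=K,M=M)
cv2.imwrite('pics/w28.png',cv2.resize(c[170:235,20:220,::-1],None,fx=4,fy=6,interpolation=cv2.INTER_CUBIC))
E
```

```text
time_s: 19.85
position: [0.617, 0.1701, 0.0795]
ee_rot: [0.005, 1.571, -0.006]
wrist_force: [0.3, -4.6, 3.7]
finger_gap: 0.0649
t 19.85 pos [0.617  0.1701 0.0795] gap 64.9 F [ 0.3 -4.6  3.7] yax [ 0.007  1.    -0.   ] xax [ 0. -0. -1.] q [-0.54  0.66  0.28  1.91 -0.3   0.61  1.49]
shift [ -0.5 -25.6  -1.8] turn -0.007 deg ax
```

View pics/w28.png

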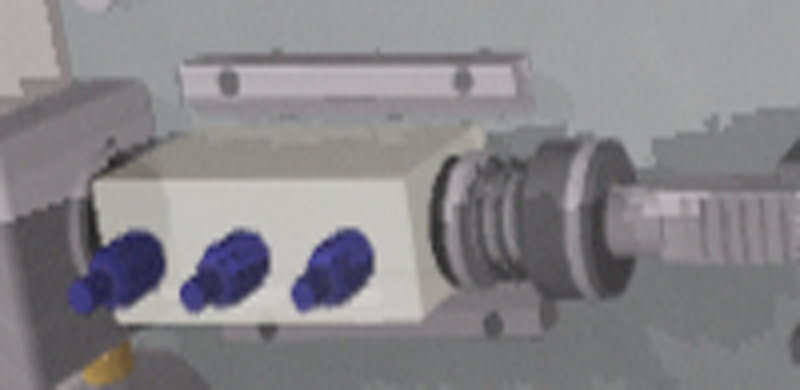

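```bash
python3 -m crank '[[0.7,[0,-8,0],0],[0.7,[0,-16,0],0],[0.7,[0,-23,0],0],[0.7,[0,-23,0],0],[0.7,[0,-16,0],0]]';python3 -m crank '[[0.7,[0,2,0],0],[0.7,[0,4,0],0],[0.7,[0,5,0],0],[0.7,[0,6,0],0],[0.7,[0,6,0],0]]';python3 - <<'E'
from h import *
to([0.615,0.1445,0.08],[0,1])
c,K,M=cam('wrist'); np.savez('w29.npz',K=K,M=M)
cv2.imwrite('pics/w29.png',cv2.resize(c[170:235,20:220,::-1],None,fx=4,fy=6,interpolation=cv2.INTER_CUBIC))
E
```

```text
time_s: 20.32
position: [0.6169, 0.1523, 0.0795]
ee_rot: [0.007, 1.571, -0.008]
wrist_force: [0.0, 0.6, 0.7]
finger_gap: 0.065
time_s: 20.73
position: [0.6169, 0.1607, 0.0795]
ee_rot: [0.005, 1.571, -0.005]
wrist_force: [-0.1, -2.2, 1.3]
finger_gap: 0.0652
t 20.73 pos [0.6169 0.1607 0.0795] gap 65.2 F [-0.1 -2.2  1.3] yax [ 0.006  1.    -0.   ] xax [ 0. -0. -1.] q [-0.52  0.66  0.28  1.92 -0.3   0.6   1.51]
shift [ -0.5 -16.2  -1.8] turn -0.006 deg ax
```

View pics/w29.png

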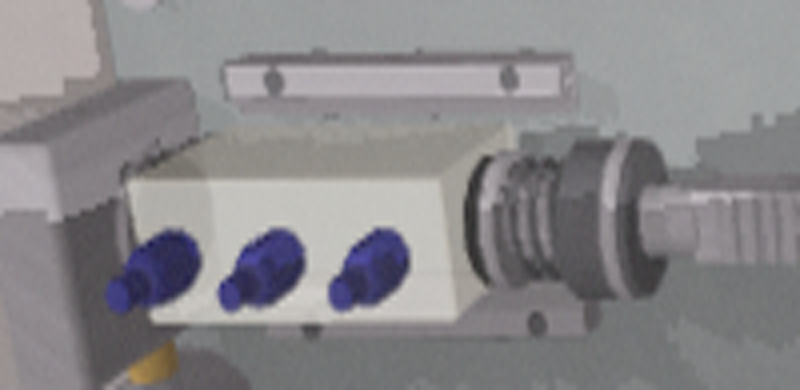

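```bash
python3 -m crank '[[0.7,[0,1,0],0],[0.7,[0,2,0],0],[0.7,[0,3,0],0],[0.7,[0,4,0],0],[0.7,[0,4,0],0]]';python3 - <<'E'
from h import *
to([0.615,0.1445,0.08],[0,1])
c,K,M=cam('wrist'); np.savez('w30.npz',K=K,M=M)
cv2.imwrite('pics/w30.png',cv2.resize(c[170:235,20:220,::-1],None,fx=4,fy=6,interpolation=cv2.INTER_CUBIC))
E
```

```text
time_s: 21.2
position: [0.6169, 0.1646, 0.0795]
ee_rot: [0.005, 1.571, -0.005]
wrist_force: [0.3, -3.0, 1.0]
finger_gap: 0.0649
t 21.2 pos [0.6169 0.1646 0.0795] gap 64.9 F [ 0.3 -3.   1. ] yax [0.007 1.    0.   ] xax [ 0.  0. -1.] q [-0.53  0.66  0.28  1.92 -0.3   0.61  1.5 ]
shift [ -0.5 -20.1  -1.8] turn -0.007 deg ax
```

View pics/w30.png

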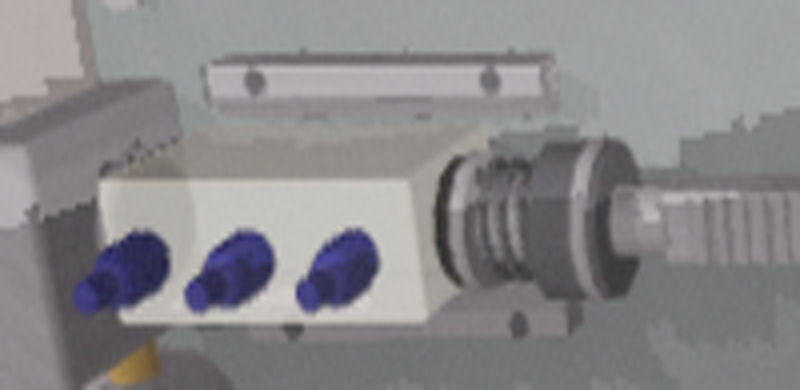

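```bash
python3 -m crank '[[0.7,[0,1,0],0],[0.7,[0,2,0],0],[0.7,[0,3,0],0],[0.7,[0,3,0],0],[0.7,[0,3,0],0]]';python3 - <<'E'
from h import *
to([0.615,0.1445,0.08],[0,1])
c,K,M=cam('wrist'); np.savez('w31.npz',K=K,M=M)
cv2.imwrite('pics/w31.png',cv2.resize(c[170:235,20:220,::-1],None,fx=4,fy=6,interpolation=cv2.INTER_CUBIC))
E
```

```text
time_s: 21.67
position: [0.6169, 0.1672, 0.0795]
ee_rot: [0.005, 1.571, -0.005]
wrist_force: [0.4, -3.8, 2.6]
finger_gap: 0.0654
t 21.67 pos [0.6169 0.1672 0.0795] gap 65.4 F [ 0.4 -3.8  2.6] yax [ 0.007  1.    -0.   ] xax [ 0. -0. -1.] q [-0.53  0.66  0.28  1.91 -0.3   0.61  1.5 ]
shift [ -0.5 -22.7  -1.8] turn -0.007 deg ax
```

View pics/w31.png

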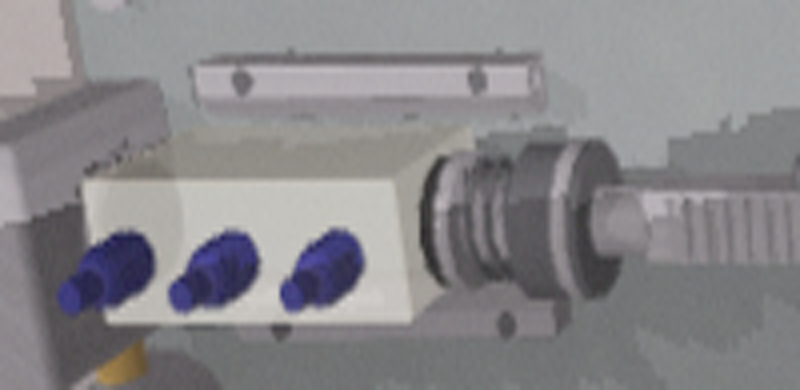

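```bash
python3 -m crank '[[0.7,[0,1,0],0],[0.7,[0,2,0],0],[0.7,[0,3,0],0],[0.7,[0,3,0],0],[0.7,[0,3,0],0]]';python3 - <<'E'
from h import *
to([0.615,0.1445,0.08],[0,1])
c,K,M=cam('wrist'); np.savez('w32.npz',K=K,M=M)
cv2.imwrite('pics/w32.png',cv2.resize(c[170:235,20:220,::-1],None,fx=4,fy=6,interpolation=cv2.INTER_CUBIC))
E
```

```text
time_s: 22.13
position: [0.6169, 0.1693, 0.0795]
ee_rot: [0.005, 1.571, -0.007]
wrist_force: [0.3, -6.1, 4.7]
finger_gap: 0.0648
t 22.13 pos [0.6169 0.1693 0.0795] gap 64.8 F [ 0.3 -6.1  4.7] yax [ 0.007  1.    -0.001] xax [-0.    -0.001 -1.   ] q [-0.54  0.66  0.28  1.91 -0.3   0.61  1.49]
shift [ -0.5 -24.8  -1.7] turn -0.007 deg ax
```

View pics/w32.png

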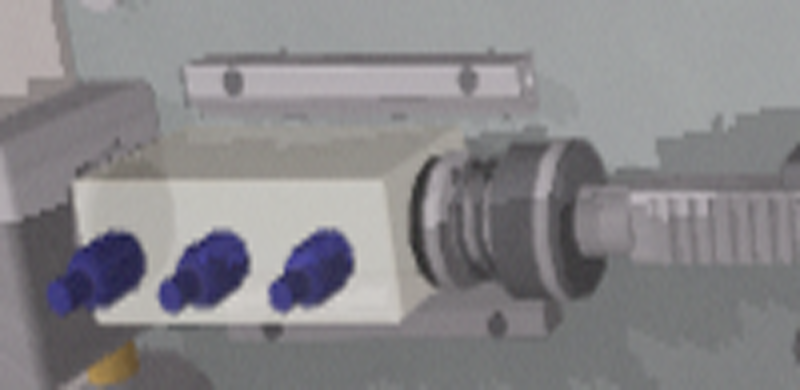

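```bash
python3 -m crank '[[0.7,[0,-7,0],0],[0.7,[0,-14,0],0],[0.7,[0,-20,0],0],[0.7,[0,-20,0],0],[0.7,[0,-14,0],0]]';python3 -m crank '[[0.7,[0,1,0],0],[0.7,[0,2,0],0],[0.7,[0,3,0],0],[0.7,[0,4,0],0],[0.7,[0,4,0],0]]';python3 - <<'E'
from h import *
to([0.615,0.1445,0.08],[0,1])
c,K,M=cam('wrist'); np.savez('w33.npz',K=K,M=M)
cv2.imwrite('pics/w33.png',cv2.resize(c[170:235,20:220,::-1],None,fx=4,fy=6,interpolation=cv2.INTER_CUBIC))
E
```

```text
time_s: 22.6
position: [0.6169, 0.1549, 0.0795]
ee_rot: [0.007, 1.571, -0.007]
wrist_force: [-1.0, -1.6, 1.5]
finger_gap: 0.0649
time_s: 23.02
position: [0.6169, 0.1602, 0.0795]
ee_rot: [0.005, 1.571, -0.006]
wrist_force: [-0.7, -2.9, 2.3]
finger_gap: 0.065
t 23.02 pos [0.6169 0.1602 0.0795] gap 65.0 F [-0.7 -2.9  2.3] yax [ 0.007  1.    -0.   ] xax [ 0. -0. -1.] q [-0.52  0.66  0.28  1.92 -0.3   0.61  1.51]
shift [ -0.4 -15.7  -1.8] turn -0.007 deg ax
```

View pics/w33.png

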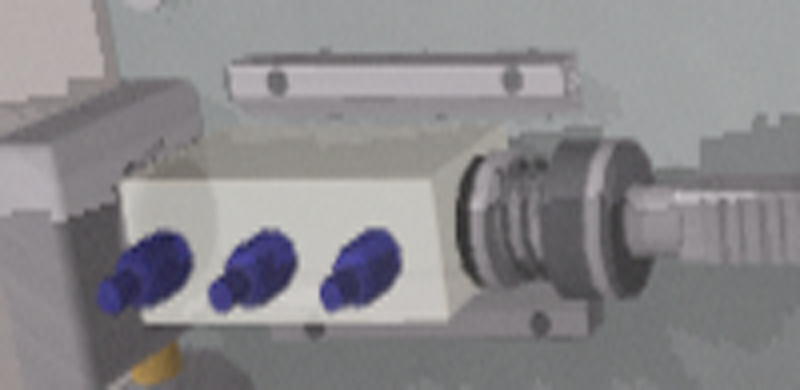

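```bash
python3 -m crank '[[0.7,[0,1.5,0],0],[0.7,[0,3,0],0],[0.7,[0,4.5,0],0],[0.7,[0,6,0],0],[0.7,[0,6,0],0]]';python3 - <<'E'
from h import *
to([0.615,0.1445,0.08],[0,1])
c,K,M=cam('wrist'); np.savez('w34.npz',K=K,M=M)
cv2.imwrite('pics/w34.png',cv2.resize(c[170:235,20:220,::-1],None,fx=4,fy=6,interpolation=cv2.INTER_CUBIC))
E
```

```text
time_s: 23.48
position: [0.6171, 0.1657, 0.0796]
ee_rot: [0.005, 1.57, -0.006]
wrist_force: [-0.5, -5.0, 4.4]
finger_gap: 0.0651
t 23.48 pos [0.6171 0.1657 0.0796] gap 65.1 F [-0.5 -5.   4.4] yax [ 0.007  1.    -0.001] xax [ 0.    -0.001 -1.   ] q [-0.53  0.66  0.28  1.91 -0.3   0.61  1.5 ]
shift [ -0.3 -21.2  -2. ] turn -0.007 deg ax
```

View pics/w34.png

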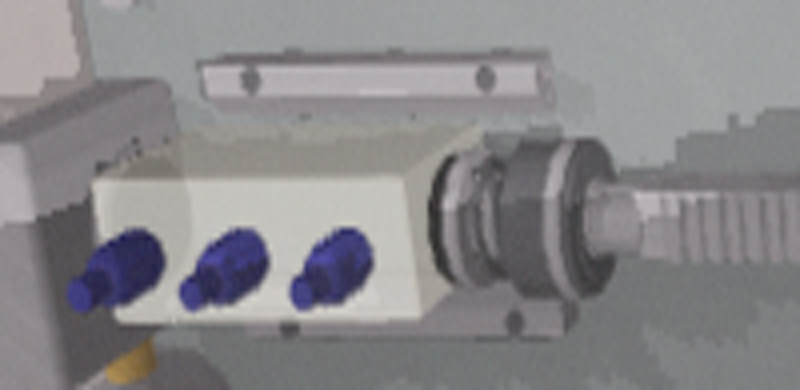

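```bash
python3 -m crank '[[0.7,[0,0.5,0],0],[0.7,[0,1,0],0],[0.7,[0,1,0],0],[0.7,[0,1,0],0],[0.7,[0,1,0],0]]';python3 -m crank '[[0.7,[0,0,0],0],[0.7,[0,0,0],0],[0.7,[0,0,0],0],[0.7,[0,0,0],0],[0.7,[0,0,0],0]]';python3 - <<'E'
from h import *
to([0.615,0.1445,0.08],[0,1])
c,K,M=cam('wrist'); np.savez('w35.npz',K=K,M=M)
cv2.imwrite('pics/w35.png',cv2.resize(c[150:310,20:400,::-1],None,fx=2.1,fy=3,interpolation=cv2.INTER_CUBIC))
c,K,M=cam('side'); cv2.imwrite('pics/s35.png',cv2.resize(c[90:190,240:360,::-1],None,fx=6,fy=6,interpolation=cv2.INTER_CUBIC))
E
```

```text
time_s: 23.95
position: [0.6172, 0.1663, 0.0797]
ee_rot: [0.005, 1.57, -0.007]
wrist_force: [-0.7, -6.0, 4.2]
finger_gap: 0.0655
time_s: 24.37
position: [0.6172, 0.1662, 0.0797]
ee_rot: [0.005, 1.57, -0.007]
wrist_force: [0.0, -6.1, 3.7]
finger_gap: 0.0652
t 24.37 pos [0.6172 0.1662 0.0797] gap 65.2 F [ 0.  -6.1  3.7] yax [ 0.008  1.    -0.001] xax [ 0.    -0.001 -1.   ] q [-0.53  0.66  0.28  1.91 -0.3   0.61  1.5 ]
shift [ -0.3 -21.7  -2. ] turn -0.008 deg ax
```

View pics/w35.png

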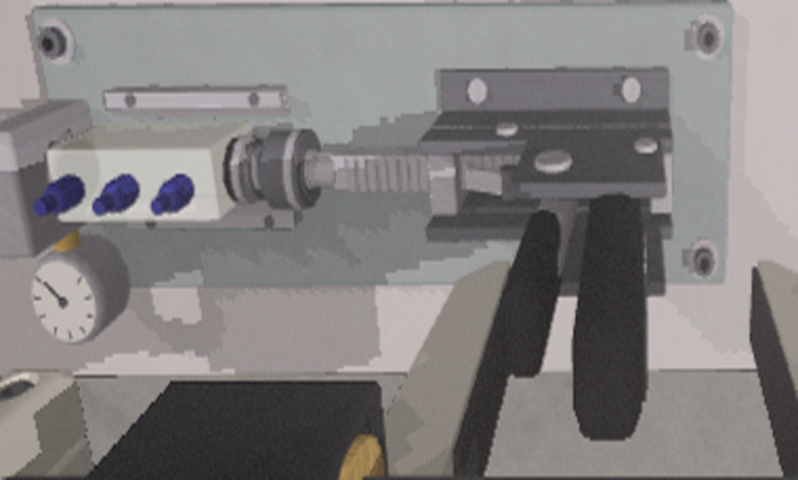

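View pics/s35.png

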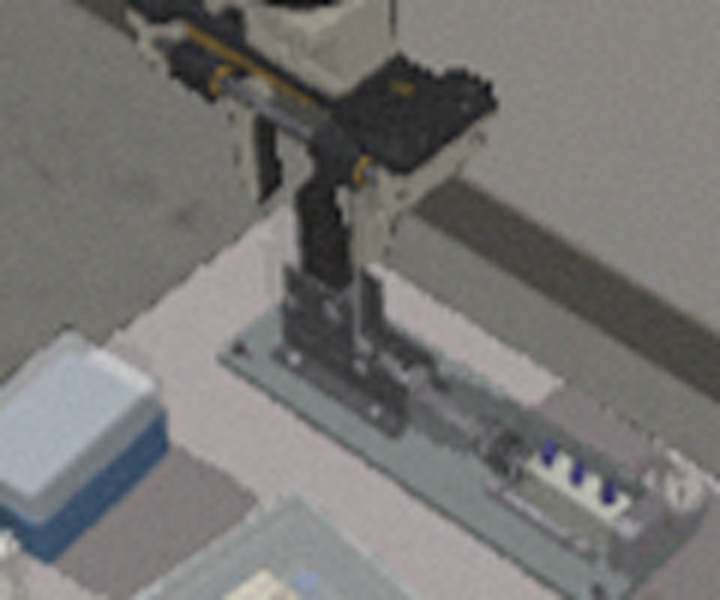

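The block sits flat against the fixed seal and the spring is pressed in about half way. The front finger holds the trigger with a steady force of about 6 N, so I'm handing in the job.

```bash
python3 -c "
from h import *
print(env.finish_job()); s=env.state(); print(s['time_s'],s['position'],s['wrist_force'])"
```

```text
the job is handed in; nothing more can be done
None
the job is handed in; nothing more can be done
```

The job is handed in at about 24.5 s of the 72 s allowed; no verdict was reported. I took the block out of the tray and laid it ports up between the rails, about 12 mm short of the fixed seal. I let go, then pumped the trigger with the front finger for five strokes and a partial sixth, which is still held.

**Last checks that agreed:**
- **Block:** in the last wrist and side pictures it is flat between the rails, against the fixed seal and clear of the fingers.
- **Spring:** I estimate it is pressed in 5 to 6 mm, from how much closer the pad stands to its sleeve in the picture.
- **Trigger:** the arm holds a steady push of about 6 N in y, with the trigger squeezed about 8 mm by my estimate.

**Checks that disagreed:**
- **Fingertips:** they sit about 20 to 28 mm behind the TCP, by the pictures and by touch, not 22 mm ahead as stated. My first close at the stated height shut above the block and moved nothing.
- **Grasp:** I descended about 40 mm more, until joints 5 and 6 were nearly at their limits. I then gripped only the top 5 to 6 mm of the block, not 12 mm above its underside.
- **Upward force:** while holding the trigger I also read about 4 N upward at the wrist. I took it for friction of the trigger on the finger and did not check further.

I did not check the tray parts again after the lift. They looked undisturbed in the pictures taken while I was lifting the block.

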